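Right the fallen reagent bottles, then dock and latch their carrier

ROBOT

A 6-joint arm with a two-finger parallel gripper is mounted at the origin on the work surface; the furniture and walls round the work are solid. World frame = base frame: x ahead of the robot, y to its left, z up, the work surface at z = 0. Lengths are in m, angles in rad, forces in N, time in s.
With the tool pointing down it reaches from about 0.325 to 0.925 m from the base axis. Payload 3.1 kg.
Tool frame: the origin (TCP) lies midway between the tips of the shut fingers; the grasp point (between the pads) lies 19 mm behind it; z points along the fingers, y is the direction in which the jaws open and shut (so a half turn about z gives the same grasp; the last joint's range is limited). The gripper opens to 85 mm and grips with 20 to 120 N. Pads are 22 mm wide; open, the fingers measure 114 mm over their backs; the gripper's body (76 mm by 85 mm) begins 54 mm behind the grasp point. The pads swing forward as they close: fully open they stand 13 mm farther back than shut.
Start: joints at [1.15, 0.217, 1.613, -0, 1.311, -0.112], TCP at [0.19, 0.595, 0.231] pointing down, gripper open.
Joint ranges: [-2.75, 2.75], [-0.78, 2.1], [0.31, 2.55], [-1.13, 4.27], [0.13, 2.63], [-2.58, 2.58]. Speed limits (rad/s): [2.79, 2.79, 3.14, 3.14, 3.14, 3.14].

INTERFACE

Orientations are given as a 3x3 rotation matrix whose columns are the frame's x, y, z axes.
In Python, from workcell import readout, imaging, robot gives the robot as it stands.
- The arm moves only by the tool apply_moves, never from a script. Its argument "plan" is a list of rows, each a list of 3 entries, a list of its own where there are three numbers: the closure, from 0 (fully open) to 1 (shut), then the shift along the tool's x, y, z in mm, then the turn about the tool's z in rad. A call has 1 to 12 rows; each row is the pose to reach, as a shift and turn from the pose commanded when the call began, along the tool's axes at that moment; what a row does not reach only later rows make up. A row lasts 1/8 s, in which the tool goes at most 62.5 mm and 10.7 degrees, less where a joint would pass 70% of its speed; a pose out of reach is approached as far as the arm can. A call with a gripper value outside its range is refused whole. The fingers move at their own pace and stop on an object; the grip force is fixed at half the most. Time passes only in rows, so rows that repeat a pose let the fingers close. It gives the time, the measured TCP pose, the force and the opening at its end, in the units of the state.
- readout.get_state(): the state, without advancing time (a new reading comes with each control period).
- imaging.get_image(name): name is "scene" or "top" or "wrist"; returns a dict with "img" (400x640x3 uint8, red, green, blue), "K" (3x3 intrinsics, pixels), "position" and "rotation" of the camera in the world; the wrist camera has in their place "T_tool_cam" (4x4, takes a point from camera to tool coordinates, whose origin is the TCP and whose axes are the flange's). Camera axes: x right, y up, looking along -z (the intrinsics and any distortion apply to the point x, -y, -z); pixel columns grow to the right and rows downward; lengths in m; the calibration is good to about 2 mm. A picture is of the moment at which its call begins: read the wrist's pose just before it. There is no depth.
- robot.sign_off(): hands the job in, once; it reports no verdict.
The state is a dict: "clock": time; "joint_positions": joint angles; "qvel": joint speeds; "effort": joint torques, N m; "position": TCP position; "orientation": TCP orientation; "force": force on the tool from outside, world axes, zero at the start; "moment": the same for the moment, N m; "width": finger opening in m.
Only numpy, scipy, OpenCV 4.12 (cv2) and the standard library are available. Lean on these libraries where they do the work, as an engineer would, in place of code of your own. Each camera call takes 0.05 s, during which the arm holds its last target.

TASK

Two reagent bottles have fallen over in the lane of the bottle carrier: stand both upright again in the lane, beside the bottle and the jar that still stand there. Push the carrier squarely back against the two pins of its docking deck and along to the left against the end stop, and swing the latch fully closed behind its right-hand end. Do not knock over the other bottle or the jar, and leave the other things on and around the deck where they are.

Things in the scene. Friction and masses are not known exactly. Their poses are not given: they have to be found in the camera images.
- deck: Fixed docking deck: bare aluminium plate 200 x 466 x 10 mm on 10 mm rubber feet, top 20 mm above the bench. Origin on the bench below its middle (2 mm behind it), x to the back (away from the robot), y to the left, z up. When docked, the carrier's origin is at x = 18, y = 3 mm of the deck (20 mm above the bench) and its axes are along the deck's.
- pin_left (a point): Left of the two upright steel pins (12 mm thick, 20 mm proud of the deck) at the deck's back: the middle of its front side, at x = 60, y = 133, z = 30 mm of the deck. The carrier's straight back edge goes against it.
- pin_right (a point): The same for the right pin: its front side, at x = 60, y = -127, z = 30 mm of the deck.
- stop_face (a point): Middle of the right-hand face of the dark steel end stop block at the deck's left end (50 mm along x, 27 mm along y, 22 mm high), at x = 18, y = 205, z = 30 mm of the deck. The carrier's left end goes against this face.
- carrier: Loose grey sheet-metal bottle carrier on the deck, 0.35 kg: a plate 84 mm (x) by 404 mm (y) with a low edge (3 mm thick, top 7 mm above the lane floor) round one open lane 78 mm wide. Origin mid underside, x to its straight back edge (x = 42 mm), y along the lane to the left, z up; lane floor z = 4 mm. It slides easily on plastic pads with its bottles (1 kg in all, about 2 N).
- knob (a point): Centre of the carrier's upright round black pull knob, 24 mm thick, 34 mm high, on a 56 mm wide tab in front of the carrier's middle: x = -84, y = 0, z = 21 mm of the carrier (17 mm above the tab's top). Axes as the carrier's.
- back_left (a point): Left end of the carrier's back edge: x = 42, y = 202, z = 5 mm of the carrier; shows how far the carrier is from the pins and the stop.
- back_right (a point): Right end of the carrier's back edge: x = 42, y = -202, z = 5 mm of the carrier.
- brown_center (a point): Middle of the brown reagent bottle with a black screw cap (60 mm thick, 123 mm high, 0.2 kg) that lies in the left part of the lane, cap to the left. z runs along it from the base (61.5 mm below this point) to the cap; straight body to about 70 mm above the base, then a shoulder; the cap is 34 mm thick and covers the top 20 mm.
- white_center (a point): Middle of the white reagent bottle (60 mm thick, 118 mm high, 0.18 kg) that lies in the right part of the lane, cap to the right. z runs along it from the base (59 mm below this point) to the cap; straight body to about 70 mm above the base, then a shoulder; the cap is 34 mm thick and covers the top 19 mm.
- small_center (a point): Middle of the white reagent bottle that stands in the middle of the lane, 56 mm thick, 113 mm high. z up.
- jar_center (a point): Middle of the small violet jar that stands in the middle of the lane (it and the standing bottle may change places), 48 mm thick, 57 mm high. z up.
- latch (a joint): Swing latch at the deck's front right corner, rad about an upright axis: 0 = open (arm points right, out of the way), grows counter-clockwise seen from above to 1.57 = fully closed (arm points to the back, 2 mm off the docked carrier's right end; it cannot close while the carrier stands in its way). It stays where left; about 1 N at the pin moves it.
- latch_pin (a point): Middle of the upright black finger pin near the end of the latch arm: 13 mm thick, 28 mm high (from 32 to 60 mm above the bench), 90 mm from the pivot. The arm below it is 12 mm wide and 6 mm thick, its underside 6 mm above the deck.
- latch_hinge (a point): Pivot of the latch, at x = -88, y = -211 mm of the deck, 29 mm above the bench.
- tee: Loose white tube tee, 29 x 44 x 14 mm, on the left front of the deck; leave it alone.
- tee_b: Loose brown tube tee, 29 x 44 x 14 mm, on the left front of the deck; leave it alone.
- cell_box: Orange carton, 46 x 78 x 82 mm, on the bench to the left, in front of the deck; leave it alone.
- cooling_coil: Small steel coil, 52 x 54 x 46 mm, on the bench in front of the deck; leave it alone.
Not all that is in view belongs to the job. Leave any purple look-alike of the part that bears white_center alone.

How it is judged:
By the outcome, as a careful person would: the job done as asked, in the order asked, and still so for the second after the job is handed in, with the robot touching nothing.
It also fails if it takes over 67 s, if anything falls off the work surface, if the arm or the gripper's body presses on something with over 40 N, if the wrist force passes 120 N, or if a joint passes its speed limit or range.

## Working session

There is one attempt and no reset: what is moved stays moved. The work goes in short steps, Python scripts to look and compute and a tool call to move; the robot and the scene stay as the last step left them, time stands still between calls to the robot, and variables do not carry over. Pictures are saved under pics/ and viewed, and the job is handed in when it is done.

Besides the shell and the picture viewer there is one more tool, called after "Request:" by a JSON object that holds its "op" and its "data". apply_moves: Moves the arm, as the interface text tells. Its arguments: {"type":"object","properties":{"plan":{"type":"array","items":{"type":"array"}}},"required":["plan"]}

```bash
ls; mkdir -p pics; python3 - <<'E'
from workcell import readout, imaging
import cv2,numpy as np
s=readout.get_state();print(s)
for n in ["scene","top","wrist"]:
    d=imaging.get_image(n);cv2.imwrite(f"pics/{n}0.png",d["img"][:,:,::-1])
    print(n,d["K"],d.get("position"),d.get("rotation"),d.get("T_tool_cam"),[k for k in d])
E
```

```text
pics
{'clock': 0.0, 'joint_positions': array([ 1.14980568e+00,  2.17765111e-01,  1.61494662e+00,  3.77628805e-06,
        1.31126515e+00, -1.12210276e-01]), 'qvel': array([-0.00021352, -0.00275466,  0.00014351, -0.00100196, -0.00054443,
        0.00025585]), 'effort': array([ 1.17245756e-03, -3.96843302e+01, -3.03855157e+01,  4.49902569e-07,
        9.58409335e-03,  3.93153563e-07]), 'position': array([0.18958523, 0.59469918, 0.22995494]), 'orientation': array([[-9.52704492e-01,  3.03896686e-01, -9.77680222e-04],
       [ 3.03898138e-01,  9.52702048e-01, -2.17455431e-03],
       [ 2.70598101e-04, -2.36882286e-03, -9.99997158e-01]]), 'force': array([-0.31878376,  0.31760339, -0.27675399]), 'moment': array([-0.02603409,  0.00822972,  0.05264987]), 'width': 0.08554204677507107}
scene [[396.31449766   0.         319.1427052 ]
 [  0.         396.31449766 194.92922654]
 [  0.           0.           1.        ]] [-0.2695786  -0.78935766  0.8534629 ] [[ 0.67333783  0.43047033 -0.60109189]
 [-0.73909721  0.41253446 -0.53249473]
 [ 0.01874794  0.80281419  0.59593447]] None ['img', 'K', 'position', 'rotation']
top [[469.20204708   0.         319.28330142]
 [  0.         469.20204708 199.6001334 ]
 [  0.           0.           1.        ]] [ 0.29349797 -0.11443651  1.22799354] [[-1.96655697e-02  9.79804338e-01 -1.98989259e-01]
 [-9.99797690e-01 -2.01128629e-02 -2.26540630e-04]
 [-4.22420917e-03  1.98944546e-01  9.80001645e-01]] None ['img', 'K', 'position', 'rotation']
wrist [[300.78631122   0.         320.92177727]
 [  0.         300.78631122 204.132221  ]
 [  0.           0.           1.        ]] None None [[-3.15335295e-04  9.64267905e-01  2.64928875e-01  6.75801802e-02]
 [ 9.99999325e-01  6.00272089e-04 -9.94561376e-04  1.83075725e-04]
 [-1.11805302e-03  2.64928383e-01 -9.64267443e-01 -1.42072024e-01]
 [ 0.00000000e+00  0.00000000e+00  0.00000000e+00  1.00000000e+00]] ['img', 'K', 'T_tool_cam']
```

View pics/scene0.png

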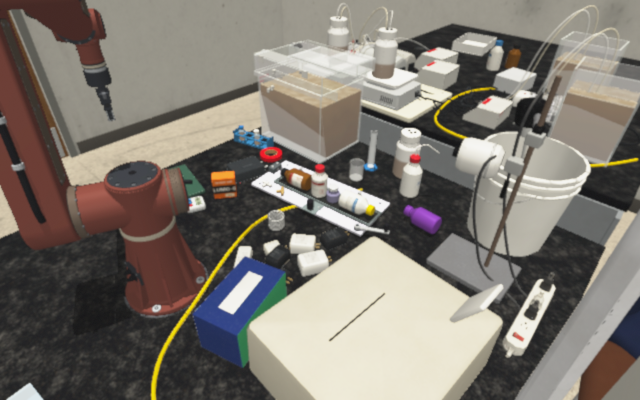

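View pics/top0.png

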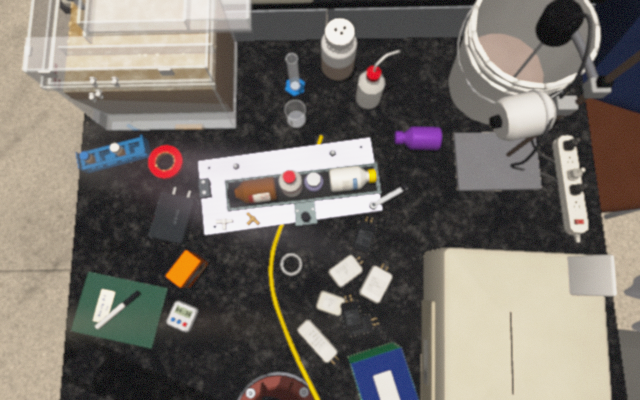

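View pics/wrist0.png

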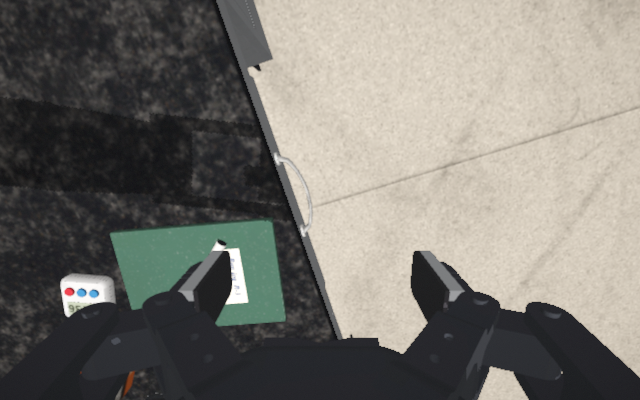

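```bash
python3 - <<'E'
import cv2
a=cv2.imread("pics/top0.png")[125:245,185:415];cv2.imwrite("pics/topz.png",cv2.resize(a,None,fx=3.4,fy=3.4,interpolation=cv2.INTER_CUBIC))
a=cv2.imread("pics/scene0.png")[145:245,240:400];cv2.imwrite("pics/scenez.png",cv2.resize(a,None,fx=5,fy=5,interpolation=cv2.INTER_CUBIC))
E
```

```text
(no output)
```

View pics/topz.png

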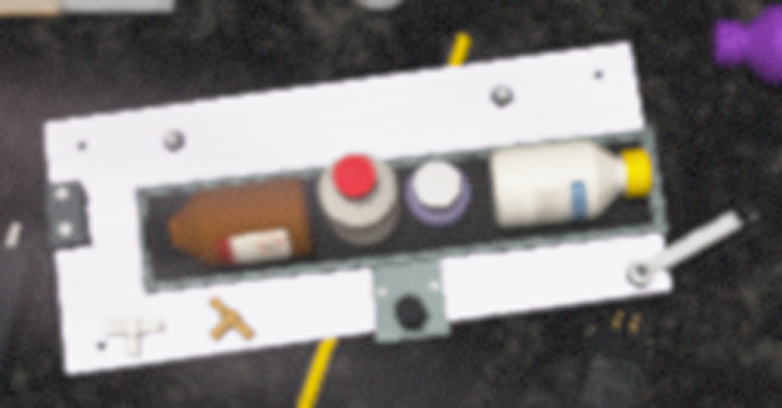

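View pics/scenez.png

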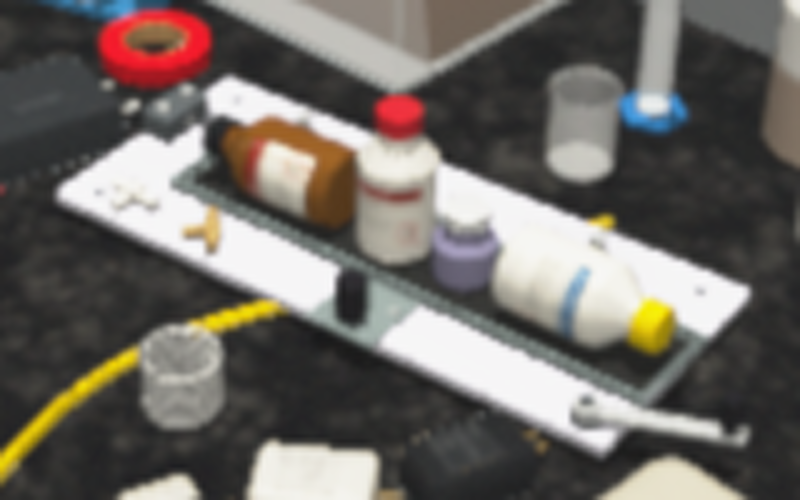

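```bash
cat > h.py <<'E'
from workcell import readout, imaging
import cv2,numpy as np
def cam(n):
    s=readout.get_state();d=imaging.get_image(n);K=d["K"]
    if n=="wrist":
        R=s["orientation"];p=s["position"];T=d["T_tool_cam"];return d["img"],K,p+R@T[:3,3],R@T[:3,:3]
    return d["img"],K,d["position"],d["rotation"]
def ray(c,px,z):
    _,K,P,R=c;px=np.asarray(px,float).reshape(-1,2)
    v=np.c_[(px[:,0]-K[0,2])/K[0,0],-(px[:,1]-K[1,2])/K[1,1],-np.ones(len(px))]@R.T
    t=(z-P[2])/v[:,2];return P+v*t[:,None]
def proj(c,X):
    _,K,P,R=c;q=(np.asarray(X,float).reshape(-1,3)-P)@R
    return np.c_[K[0,2]+K[0,0]*q[:,0]/-q[:,2],K[1,2]-K[1,1]*q[:,1]/-q[:,2]]
def save(c,name,box=None,f=1,fx=None):
    a=c[0][:,:,::-1]
    if box: a=a[box[1]:box[3],box[0]:box[2]]
    cv2.imwrite("pics/"+name,cv2.resize(a,None,fx=f,fy=f,interpolation=cv2.INTER_CUBIC))
def totool(dw,R=None):
    return readout.get_state()["orientation"].T@np.asarray(dw)*1000
E
python3 - <<'E'
from h import *
c=cam("top")
def z(p):return np.array(p)/3.4+[185,125]
np.set_printoptions(precision=4,suppress=True)
dk=ray(c,z([(45,122),(630,42),(672,292),(66,374)]),.02);print("deck BL BR FR FL",dk)
print("mid",dk.mean(0),[np.linalg.norm(dk[i]-dk[i-1]) for i in range(4)])
ca=ray(c,z([(137,188),(653,128),(664,230),(148,292)]),.031);print("carr",ca,ca.mean(0),[np.linalg.norm(ca[i]-ca[i-1]) for i in range(4)])
for a in(dk,ca):
  e=(a[0]-a[1])+(a[3]-a[2]);print("yaw",np.arctan2(-e[0],e[1]))
print("knobtop",ray(c,z((412,310)),.058),"hinge",ray(c,z((642,272)),.035),"latchpin",ray(c,z((738,218)),.05))
print("ycap",ray(c,z((638,172)),.054),"wbase",ray(c,z((496,190)),.054),"bcap",ray(c,z((165,235)),.054),"bbase",ray(c,z((308,222)),.054))
E
```

```text
deck BL BR FR FL [[ 0.6511  0.2075  0.02  ]
 [ 0.7073 -0.2552  0.02  ]
 [ 0.5053 -0.2791  0.02  ]
 [ 0.4513  0.1852  0.02  ]]
mid [ 0.5788 -0.0354  0.02  ] [np.float64(0.20098483982719087), np.float64(0.4660493070524599), np.float64(0.20342833328646626), np.float64(0.46737692212636056)]
carr [[ 0.5934  0.1317  0.031 ]
 [ 0.6331 -0.2689  0.031 ]
 [ 0.5518 -0.2737  0.031 ]
 [ 0.5115  0.1217  0.031 ]] [ 0.5724 -0.0723  0.031 ] [np.float64(0.08244457280339414), np.float64(0.40253636281229205), np.float64(0.08144563907064034), np.float64(0.39742478813839877)]
yaw 0.11834222345258553
yaw 0.10015185968451144
knobtop [[ 0.489  -0.0802  0.058 ]] hinge [[ 0.5186 -0.255   0.035 ]] latchpin [[ 0.5558 -0.3275  0.05  ]]
ycap [[ 0.5922 -0.253   0.054 ]] wbase [[ 0.5804 -0.145   0.054 ]] bcap [[0.5507 0.1051 0.054 ]] bbase [[ 0.5585 -0.0026  0.054 ]]
```

Request:
{"op": "apply_moves", "data": {"plan": [[0,[-545,-524,-100],1.16],[0,[-545,-524,-100],1.16],[0,[-545,-524,-100],1.16],[0,[-545,-524,-100],1.16],[0,[-545,-524,-100],1.16],[0,[-545,-524,-100],1.16],[0,[-545,-524,-100],1.16],[0,[-545,-524,-100],1.16],[0,[-545,-524,-100],1.16],[0,[-545,-524,-100],1.16],[0,[-545,-524,-100],1.16],[0,[-545,-524,-100],1.16]]}}

```text
clock: 1.7
position: [0.5445, -0.0603, 0.3299]
orientation: [[-0.101, 0.995, 0.0], [0.995, 0.101, 0.0], [0.0, 0.0, -1.0]]
force: [0.7, 0.1, 0.8]
width: 0.0854
```

```bash
python3 - <<'E'
from h import *
s=readout.get_state();print(s["clock"],s["position"],s["orientation"],s["qvel"])
c=cam("wrist");save(c,"w1.png")
E
```

```text
1.7 [ 0.54452265 -0.06030518  0.32985757] [[-1.01440684e-01  9.94841534e-01  3.32113964e-04]
 [ 9.94841546e-01  1.01440575e-01  3.29767483e-04]
 [ 2.94376557e-04  3.63852608e-04 -9.99999890e-01]] [-0.71876169  0.56268057 -0.66459664  0.00301668  0.09571291 -0.71984902]
```

View pics/w1.png

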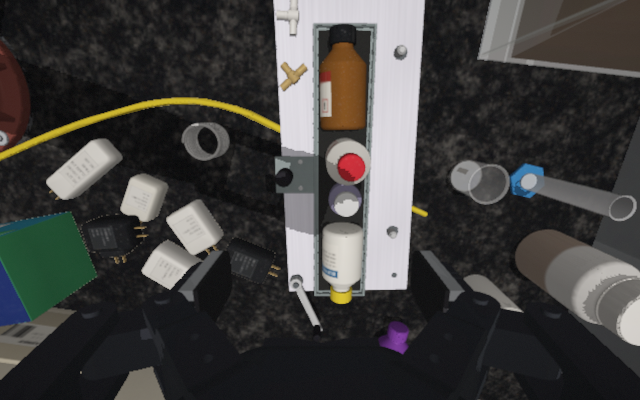

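```bash
python3 - <<'E'
from h import *
np.set_printoptions(precision=4,suppress=True)
c=cam("wrist");s=readout.get_state();print(s["clock"],s["position"],s["qvel"])
import pickle;pickle.dump((c,),open("w2.pkl","wb"))
save(c,"w2z.png",(265,0,435,320),2.3)
hsv=cv2.cvtColor(c[0],cv2.COLOR_RGB2HSV)
def m(lo,hi,box):
    k=cv2.inRange(hsv,lo,hi);k2=np.zeros_like(k);k2[box[1]:box[3],box[0]:box[2]]=k[box[1]:box[3],box[0]:box[2]];return k2
y=m((22,120,100),(35,255,255),(310,260,380,320));n=cv2.findNonZero(y);print("yel",cv2.boundingRect(n),cv2.minAreaRect(n))
b=m((5,100,60),(20,255,255),(310,20,380,140));n=cv2.findNonZero(b);print("brn",cv2.boundingRect(n),cv2.minAreaRect(n))
E
```

```text
1.8 [ 0.5461 -0.0638  0.3301] [ 0.0693 -0.0402  0.0638  0.0686  0.0506  0.0444]
yel (329, 280, 21, 17) ((339.0, 288.0), (16.0, 20.0), 90.0)
brn (317, 33, 47, 89) ((340.0, 77.0), (88.0, 46.0), 90.0)
```

View pics/w2z.png

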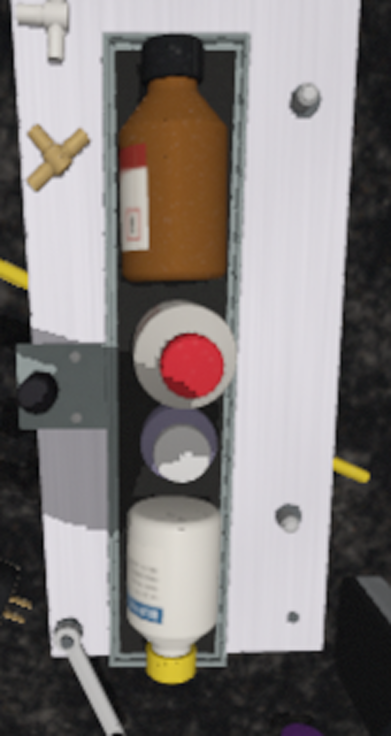

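```bash
python3 - <<'E'
from h import *
import pickle
np.set_printoptions(precision=4,suppress=True)
c,=pickle.load(open("w2.pkl","rb"))
z=lambda p:np.array(p)/2.3+[265,0]
for n,p,h in [("bcaptop",(173,37),.054),("bcapbot",(173,80),.054),("bbase",(174,278),.045),("wbase",(177,500),.06),("wcapbot",(171,645),.054),("wcaptop",(171,683),.05),
 ("redcap",(193,366),.137),("redbody",(184,352),.08),("jar",(184,453),.081),("knobtop",(38,390),.058),("carBL",(249,34),.031),("carFL",(104,35),.031),("carBR",(225,664),.031),("carFR",(109,664),.031),("hinge",(68,632),.035),("pinR front",(277,516),.025),("pinL",(293,98),.03),("deckFR",(50,655),.02),("deckBR",(325,650),.02)]:
    print(n,ray(c,z(p),h)[0])
E
```

```text
bcaptop [0.5539 0.1243 0.054 ]
bcapbot [0.5563 0.1039 0.054 ]
bbase [0.5692 0.0011 0.045 ]
wbase [ 0.5853 -0.132   0.06  ]
wcapbot [ 0.5938 -0.2369  0.054 ]
wcaptop [ 0.5976 -0.2686  0.05  ]
redcap [ 0.5768 -0.0388  0.137 ]
redbody [ 0.577  -0.0382  0.08  ]
jar [ 0.5838 -0.0962  0.081 ]
knobtop [ 0.4942 -0.0713  0.058 ]
carBL [0.5971 0.1368 0.031 ]
carFL [0.5159 0.1283 0.031 ]
carBR [ 0.6372 -0.2616  0.031 ]
carFR [ 0.554  -0.2694  0.031 ]
hinge [ 0.523  -0.2443  0.035 ]
pinR front [ 0.6587 -0.1483  0.025 ]
pinL [0.6272 0.1073 0.03  ]
deckFR [ 0.5106 -0.2727  0.02  ]
deckBR [ 0.7112 -0.2497  0.02  ]
```

```bash
python3 - <<'E'
from h import *
import pickle
np.set_printoptions(precision=4,suppress=True)
c=cam("wrist");s=readout.get_state();print(s["clock"],s["position"],s["qvel"],s["orientation"])
save(c,"w3z.png",(265,0,435,320),2.3)
pickle.dump((c,),open("w3.pkl","wb"))
E
```

```text
1.85 [ 0.5447 -0.061   0.3295] [ 0.055  -0.032   0.0485  0.0254  0.02    0.0116] [[-0.0973  0.9953 -0.0002]
 [ 0.9953  0.0973 -0.0001]
 [-0.0001 -0.0002 -1.    ]]
```

View pics/w3z.png

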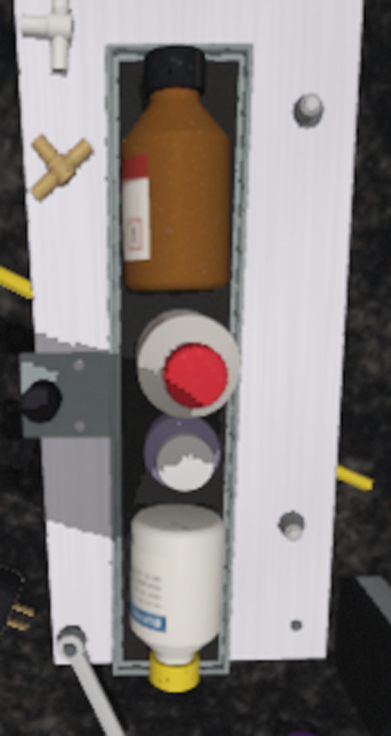

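```bash
python3 - <<'E'
from h import *
import pickle
np.set_printoptions(precision=4,suppress=True)
c,=pickle.load(open("w3.pkl","rb"));print(c[2])
z=lambda p:np.array(p)/2.3+[265,0]
for n,p,h in [("bcaptop",(175,47),.054),("bcapbot",(175,92),.054),("bbase",(176,290),.045),("wbase",(178,508),.06),("wcapbot",(174,654),.054),("wcaptop",(174,691),.05),
 ("redcap",(196,376),.137),("redbody",(187,363),.08),("jar",(187,465),.081),("knobtop",(41,401),.058),("carBL",(252,45),.031),("carFL",(107,46),.031),("carBR",(229,672),.031),("carFR",(113,672),.031),("hinge",(71,642),.035),("pinR front",(280,524),.025),("pinL",(296,108),.03),("deckFR",(53,664),.02),("deckBR",(328,660),.02)]:
    print(n,ray(c,z(p),h)[0])
E
```

```text
[0.539  0.0037 0.472 ]
bcaptop [0.5532 0.1249 0.054 ]
bcapbot [0.5557 0.1033 0.054 ]
bbase [ 0.5687 -0.0005  0.045 ]
wbase [ 0.5839 -0.1319  0.06  ]
wcapbot [ 0.5938 -0.2376  0.054 ]
wcaptop [ 0.5975 -0.2686  0.05  ]
redcap [ 0.5765 -0.0387  0.137 ]
redbody [ 0.5769 -0.0392  0.08  ]
jar [ 0.5838 -0.0981  0.081 ]
knobtop [ 0.4939 -0.0727  0.058 ]
carBL [0.5972 0.1367 0.031 ]
carFL [0.5156 0.1284 0.031 ]
carBR [ 0.6378 -0.2616  0.031 ]
carFR [ 0.5547 -0.2695  0.031 ]
hinge [ 0.523 -0.246  0.035]
pinR front [ 0.6587 -0.1483  0.025 ]
pinL [0.6273 0.1074 0.03  ]
deckFR [ 0.5106 -0.2738  0.02  ]
deckBR [ 0.7114 -0.2515  0.02  ]
```

```bash
python3 - <<'E'
from h import *
import pickle
np.set_printoptions(precision=4,suppress=True)
c=cam("scene");
z=lambda p:(np.array(p)+.5)/5-.5+[240,145]
for n,p,h in [("deckFR",(600,458),.02),("deckBR",(750,292),.02),("deckFL",(60,190),.02),("hinge",(590,410),.03),("knob",(351,270),.058)]:
    print(n,ray(c,z(p),h)[0])
t=cam("top")
z=lambda p:(np.array(p)+.5)/3.4-.5+[185,125]
for n,p,h in [("deckFR",(672,292),.02),("deckBR",(630,42),.02),("deckFL",(66,374),.02),("hinge",(640,272),.03),("knob",(411,310),.058)]:
    print(n,ray(t,z(p),h)[0])
E
```

```text
deckFR [ 0.4992 -0.28    0.02  ]
deckBR [ 0.705  -0.2519  0.02  ]
deckFL [0.4558 0.1851 0.02  ]
hinge [ 0.5211 -0.2542  0.03  ]
knob [ 0.4961 -0.0699  0.058 ]
deckFR [ 0.5063 -0.2782  0.02  ]
deckBR [ 0.7083 -0.2542  0.02  ]
deckFL [0.4523 0.1861 0.02  ]
hinge [ 0.5205 -0.2531  0.03  ]
knob [ 0.49   -0.0786  0.058 ]
```

```bash
python3 - <<'E'
from h import *
np.set_printoptions(precision=4,suppress=True)
s=readout.get_state();print(s["clock"],s["position"],s["qvel"],s["orientation"])
R=s["orientation"];print(R.T@(np.array([.553,.110,.110])-s["position"])*1000)
E
```

```text
1.95 [ 0.5434 -0.0581  0.329 ] [ 0.029  -0.0172  0.0185 -0.0032 -0.0013 -0.0008] [[-0.1012  0.9949 -0.0015]
 [ 0.9949  0.1012  0.001 ]
 [ 0.0012 -0.0013 -1.    ]]
[166.0429  26.8162 219.1998]
```

Request:
{"op": "apply_moves", "data": {"plan": [[0,[80,14,50],0],[0,[166,27,120],0],[0,[166,27,170],0],[0,[166,27,170],0],[0,[166,27,170],0],[0,[166,27,170],0]]}}

```text
clock: 2.7
position: [0.554, 0.1102, 0.1609]
orientation: [[-0.104, 0.995, 0.002], [0.995, 0.104, -0.0], [-0.001, 0.002, -1.0]]
force: [0.2, -0.5, 0.7]
width: 0.0852
```

```bash
python3 - <<'E'
from h import *
np.set_printoptions(precision=4,suppress=True)
for i in range(3):
    s=readout.get_state();print(s["clock"],s["position"],s["orientation"][:2,1]);
c=cam("wrist");save(c,"w4.png")
E
```

```text
2.7 [0.554  0.1102 0.1609] [0.9946 0.1038]
2.7 [0.554  0.1102 0.1609] [0.9946 0.1038]
2.7 [0.554  0.1102 0.1609] [0.9946 0.1038]
```

View pics/w4.png

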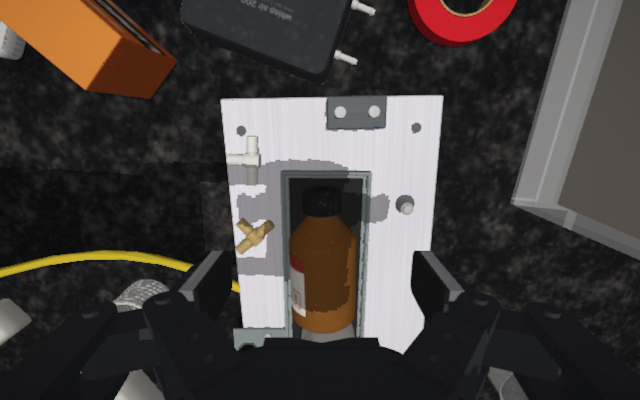

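```bash
python3 - <<'E'
from h import *
np.set_printoptions(precision=4,suppress=True)
c=cam("wrist")
print(c[2])
for n,p,h in [("captop",(322,191),.054),("capbot",(322,213),.058),("base",(325,328),.05),("carBL",(370,171),.031),("carFL",(282,171),.031),("stopface",(356,130),.03),("tee",(255,235),.03),("pinLfront",(402,210),.025),("deckBL",(442,96),.02),("deckFL",(222,99),.02),("deckBL",(442,96),.02)]:print(n,ray(c,p,h)[0])
s=readout.get_state();print(s["position"],s["clock"],proj(c,[.553,.11,.054]))
E
```

```text
[0.5472 0.1767 0.304 ]
captop [0.555  0.1202 0.054 ]
capbot [0.5568 0.1019 0.058 ]
base [ 0.5724 -0.0183  0.05  ]
carBL [0.5974 0.1381 0.031 ]
carFL [0.5174 0.1299 0.031 ]
stopface [0.58   0.1729 0.03  ]
tee [0.4955 0.0646 0.03  ]
pinLfront [0.6349 0.1028 0.025 ]
deckBL [0.6536 0.2098 0.02  ]
deckFL [0.4586 0.1872 0.02  ]
deckBL [0.6536 0.2098 0.02  ]
[0.5556 0.1093 0.1625] 2.8 [[318.4853 202.299 ]]
```

Request:
{"op": "apply_moves", "data": {"plan": [[0,[0,1,60],0],[0,[0,1,110],0],[0,[0,1,128],0],[0,[0,1,130],0],[1,[0,1,130],0],[1,[0,1,130],0],[1,[0,1,130],0],[1,[0,1,130],0],[1,[0,1,130],0]]}}

```text
clock: 3.92
position: [0.556, 0.11, 0.0309]
orientation: [[-0.102, 0.995, 0.002], [0.995, 0.102, 0.001], [0.0, 0.002, -1.0]]
force: [-1.1, 1.9, 5.2]
width: 0.0325
```

```bash
python3 - <<'E'
from h import *
c=cam("wrist");save(c,"w5.png",(150,100,500,400),1.7)
s=readout.get_state();print(s["position"],s["force"],s["width"])
E
```

```text
[0.55607554 0.11006294 0.03092131] [-0.4035974   2.52535626  5.13383776] 0.032880773779539546
```

View pics/w5.png

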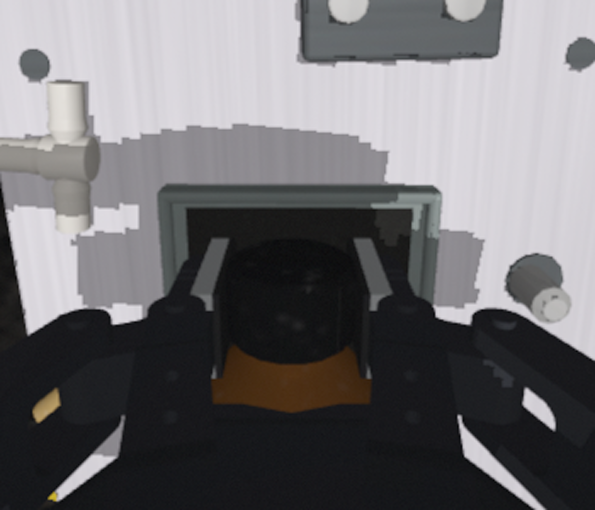

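Request:
{"op": "apply_moves", "data": {"plan": [[1,[0,0,-10],0],[1,[0,0,-20],0],[1,[0,0,-30],0],[1,[0,0,-40],0],[1,[0,0,-50],0],[1,[0,0,-50],0]]}}

```text
clock: 4.72
position: [0.556, 0.1097, 0.0811]
orientation: [[-0.102, 0.995, 0.003], [0.995, 0.102, 0.0], [-0.0, 0.003, -1.0]]
force: [-0.3, 0.1, -2.0]
width: 0.0326
```

```bash
python3 - <<'E'
from h import *
c=cam("wrist");save(c,"w6.png",(150,100,500,400),1.6)
c=cam("scene");save(c,"s6.png",(240,130,400,250),5)
s=readout.get_state();print(s["position"],s["force"],s["moment"],s["width"])
E
```

```text
[0.55487674 0.10960983 0.0797491 ] [ 0.32313658  0.52210188 -2.23340882] [0.07383165 0.01664965 0.0140751 ] 0.032399143077103496
```

View pics/w6.png

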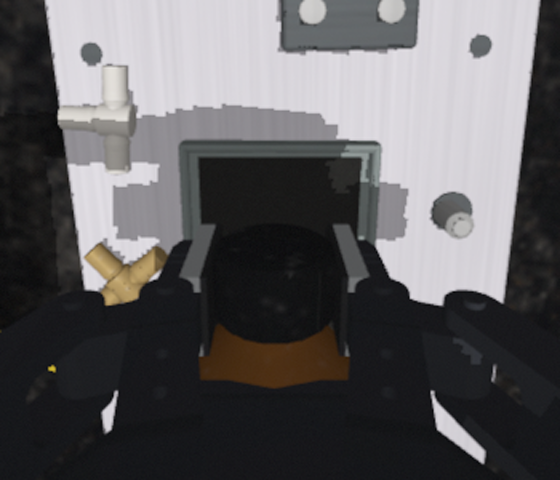

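View pics/s6.png

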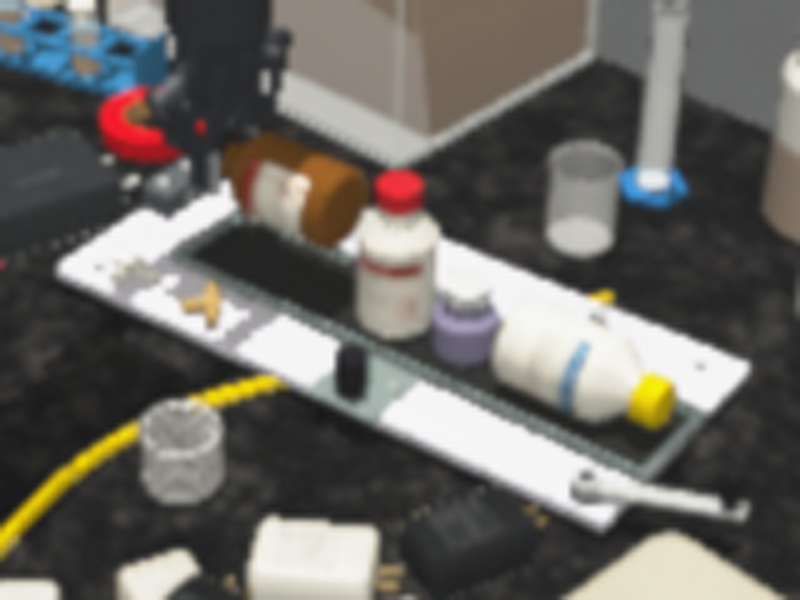

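Request:
{"op": "apply_moves", "data": {"plan": [[1,[0,0,12],0],[1,[0,0,24],0],[0.7,[0,0,24],0],[0.68,[0,0,24],0],[0.66,[0,0,24],0]]}}

```text
clock: 5.45
position: [0.5553, 0.1096, 0.056]
orientation: [[-0.102, 0.995, 0.001], [0.995, 0.102, 0.0], [-0.0, 0.001, -1.0]]
force: [-0.2, -0.4, -2.4]
width: 0.033
```

```bash
python3 - <<'E'
from h import *
s=readout.get_state();print(s["clock"],s["position"],s["force"],s["moment"],s["width"])
E
```

```text
5.45 [0.5553192  0.10963891 0.05596743] [-0.19427742 -0.43319815 -2.43483298] [0.12923971 0.02497625 0.00078532] 0.03297438915814699
```

Request:
{"op": "apply_moves", "data": {"plan": [[0.65,[0,0,0],0],[0.645,[0,0,0],0],[0.64,[0,0,0],0]]}}

```text
clock: 5.82
position: [0.555, 0.1096, 0.0558]
orientation: [[-0.102, 0.995, 0.0], [0.995, 0.102, 0.0], [-0.0, 0.0, -1.0]]
force: [0.1, -0.8, -2.1]
width: 0.0325
```

Request:
{"op": "apply_moves", "data": {"plan": [[0.635,[0,0,0],0],[0.63,[0,0,0],0]]}}

```text
clock: 6.08
position: [0.5549, 0.1096, 0.0556]
orientation: [[-0.102, 0.995, -0.0], [0.995, 0.102, 0.0], [0.0, -0.0, -1.0]]
force: [0.2, 0.4, -1.7]
width: 0.0324
```

Request:
{"op": "apply_moves", "data": {"plan": [[0.62,[0,0,0],0],[0.615,[0,0,0],0]]}}

```text
clock: 6.32
position: [0.5549, 0.1096, 0.0556]
orientation: [[-0.102, 0.995, -0.0], [0.995, 0.102, -0.0], [-0.0, -0.0, -1.0]]
force: [0.3, 0.3, -1.9]
width: 0.0328
```

Request:
{"op": "apply_moves", "data": {"plan": [[0.61,[0,0,0],0],[0.605,[0,0,0],0]]}}

```text
clock: 6.58
position: [0.555, 0.1096, 0.0557]
orientation: [[-0.102, 0.995, 0.0], [0.995, 0.102, -0.0], [-0.0, 0.0, -1.0]]
force: [0.0, -0.7, -2.8]
width: 0.0337
```

```bash
python3 - <<'E'
from h import *
c=cam("scene");save(c,"s7.png",(240,130,400,250),5)
s=readout.get_state();print(s["position"],s["force"],s["moment"],s["width"])
E
```

```text
[0.55498089 0.10952661 0.05573689] [-0.18571539 -0.21727031 -0.43800915] [-0.02374092  0.05892767  0.02655335] 0.03381316631969726
```

View pics/s7.png

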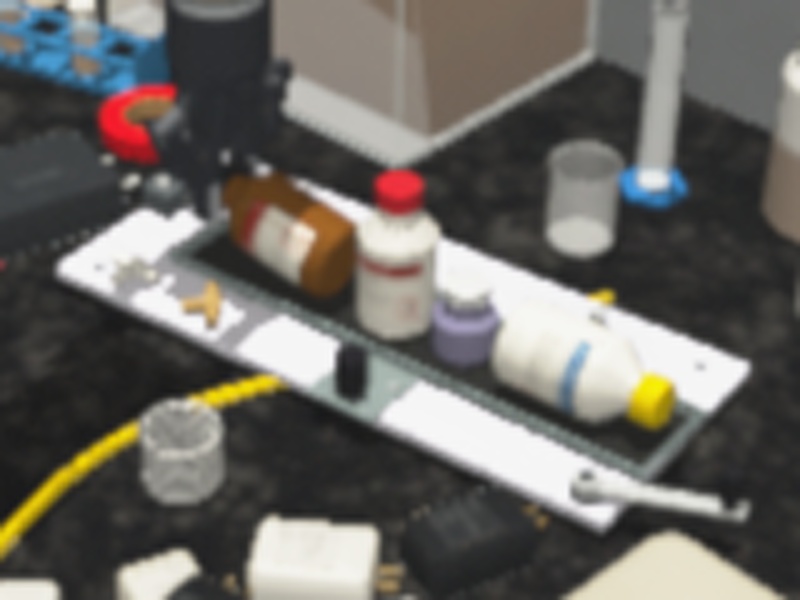

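Request:
{"op": "apply_moves", "data": {"plan": [[0.65,[0,0,0],0],[0.65,[0,0,-10],0],[0.65,[0,0,-20],0],[0.65,[0,0,-20],0],[0.61,[0,0,-20],0],[0.605,[0,0,-20],0],[0.605,[0,0,-20],0]]}}

```text
clock: 7.5
position: [0.5545, 0.1096, 0.0752]
orientation: [[-0.102, 0.995, -0.001], [0.995, 0.102, -0.0], [0.0, -0.001, -1.0]]
force: [-0.3, -0.3, -3.0]
width: 0.0341
```

```bash
python3 - <<'E'
from h import *
c=cam("scene");save(c,"s8.png",(240,130,400,250),5)
s=readout.get_state();print(s["position"],s["force"],s["moment"],s["width"])
E
```

```text
[0.5545789  0.10957811 0.07526475] [-1.0418152   0.09515723 -1.11328238] [0.10605752 0.01996114 0.02087495] 0.03384897390927629
```

View pics/s8.png

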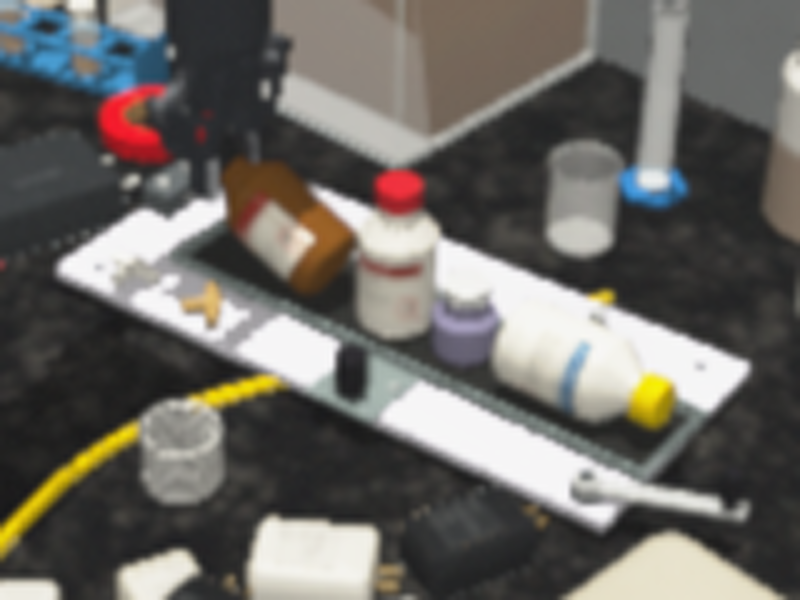

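Works: the bottle now tilts about 35°. Repeat.

Request:
{"op": "apply_moves", "data": {"plan": [[0.65,[0,0,0],0],[0.65,[0,0,-10],0],[0.65,[0,0,-20],0],[0.65,[0,0,-20],0],[0.61,[0,0,-20],0],[0.605,[0,0,-20],0],[0.603,[0,0,-20],0],[0.603,[0,0,-20],0]]}}

```text
clock: 8.55
position: [0.5547, 0.1096, 0.0954]
orientation: [[-0.102, 0.995, -0.001], [0.995, 0.102, -0.0], [-0.0, -0.001, -1.0]]
force: [-1.4, -0.7, -2.3]
width: 0.0337
```

```bash
python3 - <<'E'
from h import *
c=cam("scene");save(c,"s9.png",(240,130,400,250),5)
s=readout.get_state();print(s["position"],s["force"],s["moment"],s["width"])
E
```

```text
[0.55474046 0.10958605 0.09543206] [ 0.09643627  0.37888267 -2.15948289] [ 0.09463197 -0.02014859  0.00501114] 0.033539828443094145
```

View pics/s9.png

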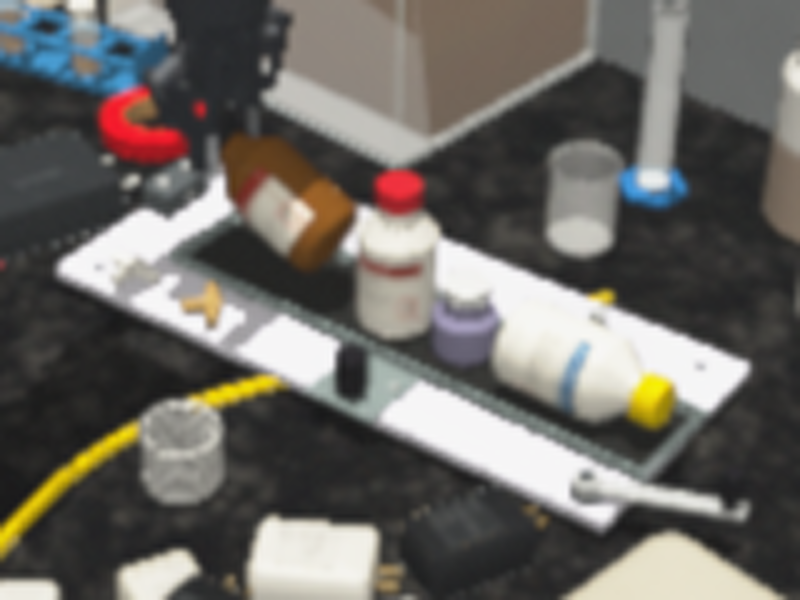

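Request:
{"op": "apply_moves", "data": {"plan": [[0.602,[0,0,0],0],[0.601,[0,0,0],0],[0.6,[0,0,0],0]]}}

```text
clock: 8.98
position: [0.5552, 0.1101, 0.0962]
orientation: [[-0.101, 0.995, 0.001], [0.995, 0.101, 0.001], [0.001, 0.001, -1.0]]
force: [-0.1, 1.8, 1.1]
width: 0.0341
```

Request:
{"op": "apply_moves", "data": {"plan": [[0.599,[0,0,0],0],[0.598,[0,0,0],0],[0.598,[0,0,0],0]]}}

```text
clock: 9.35
position: [0.5554, 0.1099, 0.0963]
orientation: [[-0.102, 0.995, 0.001], [0.995, 0.102, 0.001], [0.0, 0.001, -1.0]]
force: [0.1, 3.0, 2.8]
width: 0.0344
```

```bash
python3 - <<'E'
from h import *
c=cam("scene");save(c,"s10.png",(240,130,400,250),5)
s=readout.get_state();print(s["position"],s["force"],s["moment"],s["width"])
E
```

```text
[0.55538431 0.10991842 0.09621864] [-0.80586354  2.50206777  2.56356586] [ 0.35733404  0.06048704 -0.01616264] 0.03473988975015278
```

View pics/s10.png

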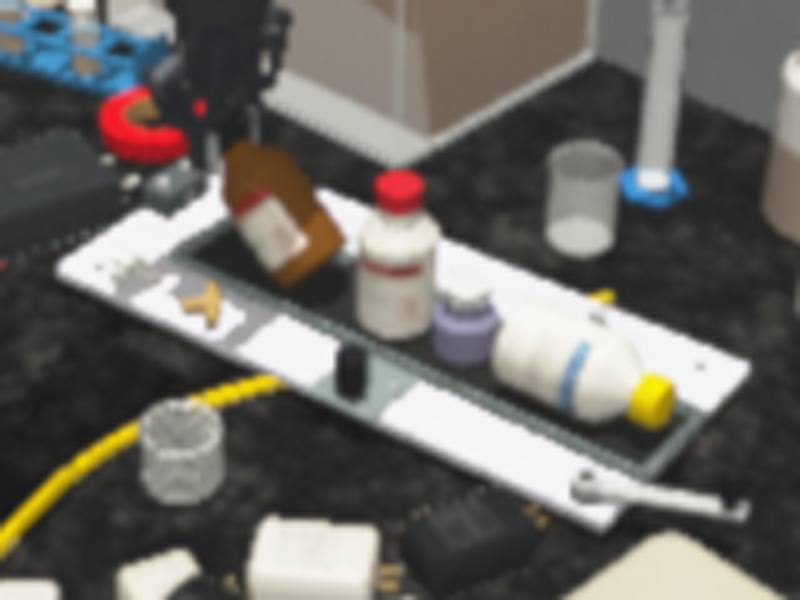

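Request:
{"op": "apply_moves", "data": {"plan": [[0.63,[0,0,0],0],[0.63,[0,0,-10],0],[0.63,[0,0,-20],0],[0.63,[0,0,-20],0],[0.605,[0,0,-20],0],[0.602,[0,0,-20],0],[0.6,[0,0,-20],0],[0.6,[0,0,-20],0]]}}

```text
clock: 10.4
position: [0.5552, 0.1097, 0.116]
orientation: [[-0.102, 0.995, 0.0], [0.995, 0.102, 0.0], [0.0, 0.0, -1.0]]
force: [0.4, 0.3, -1.1]
width: 0.034
```

```bash
python3 - <<'E'
from h import *
c=cam("scene");save(c,"s11.png",(240,130,400,250),5)
s=readout.get_state();print(s["position"],s["force"],s["moment"],s["width"])
E
```

```text
[0.55515293 0.10970057 0.11601588] [-0.37594733  1.04101516 -0.75972985] [ 0.10781844  0.07916079 -0.03916326] 0.03436838144008326
```

View pics/s11.png

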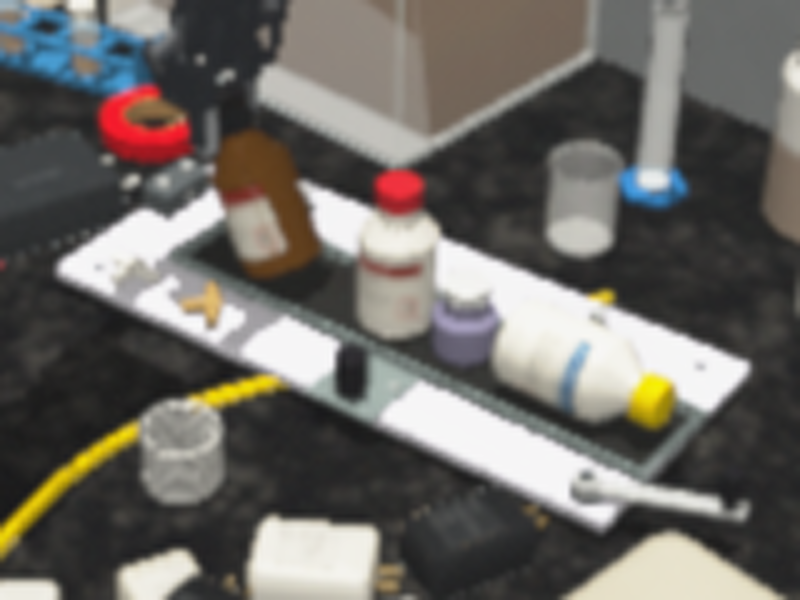

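Request:
{"op": "apply_moves", "data": {"plan": [[0.6,[-4,0,2],0],[0.595,[-8,0,3],0],[0.59,[-12,0,3],0],[0.585,[-12,0,3],0],[0.58,[-12,0,3],0],[0.57,[-12,0,3],0],[0.56,[-12,0,3],0]]}}

```text
clock: 11.32
position: [0.5559, 0.0975, 0.1123]
orientation: [[-0.102, 0.995, -0.0], [0.995, 0.102, -0.0], [-0.0, -0.0, -1.0]]
force: [-0.2, 0.4, 0.5]
width: 0.0374
```

```bash
python3 - <<'E'
from h import *
c=cam("scene");save(c,"s12.png",(240,130,400,250),5)
c=cam("wrist");save(c,"w12.png")
s=readout.get_state();print(s["position"],s["force"],s["moment"],s["width"])
E
```

```text
[0.55573544 0.0975418  0.11215696] [ 0.00909099 -0.14929633  1.09887972] [ 0.02644824 -0.01360659  0.00806635] 0.03735624517689883
```

View pics/s12.png

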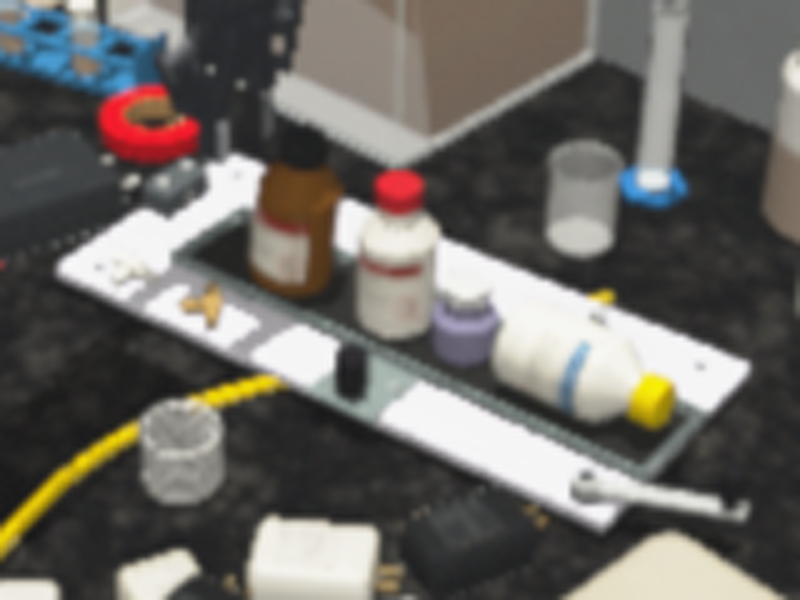

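View pics/w12.png

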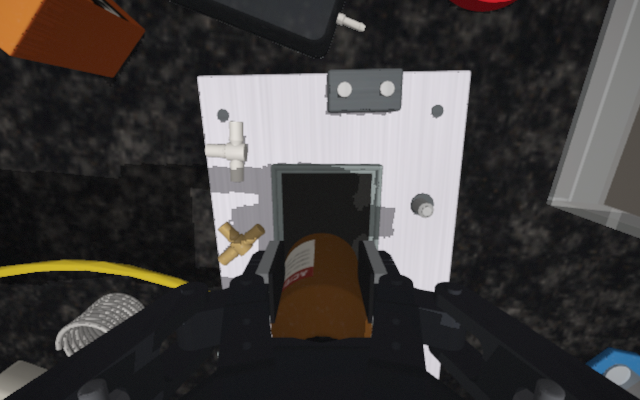

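Request:
{"op": "apply_moves", "data": {"plan": [[0.3,[0,0,0],0],[0,[0,0,-20],0],[0,[0,0,-80],0],[0,[-50,1,-110],0],[0,[-112,1,-110],0],[0,[-174,2,-110],0],[0,[-236,3,-110],0],[0,[-298,3,-110],0],[0,[-342,3,-90],0],[0,[-342,3,-70],0],[0,[-342,3,-70],0],[0,[-342,3,-70],0]]}}

```text
clock: 12.92
position: [0.594, -0.2408, 0.1828]
orientation: [[-0.103, 0.995, -0.0], [0.995, 0.103, 0.0], [0.0, -0.0, -1.0]]
force: [-0.2, -0.3, -0.1]
width: 0.0852
```

```bash
python3 - <<'E'
from h import *
s=readout.get_state();print(s["clock"],s["position"],s["orientation"][:2,1])
c=cam("wrist");save(c,"w13.png")
E
```

```text
12.925 [ 0.59404176 -0.24083778  0.18277367] [0.99464206 0.10337864]
```

View pics/w13.png

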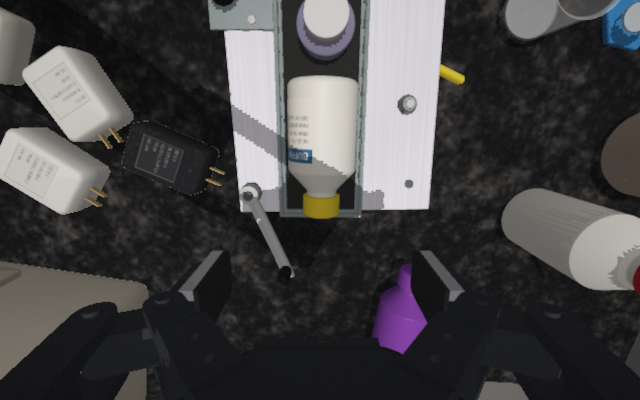

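```bash
python3 - <<'E'
from h import *
np.set_printoptions(precision=4,suppress=True)
c=cam("wrist")
for n,p,h in [("captop",(321,215),.054),("capbot",(321,193),.056),("base",(323,77),.06),("carBR",(360,214),.031),("carFR",(281,216),.031),("hinge",(251,191),.035),("latchpin",(287,271),.055),("pinRfront",(402,106),.025)]:print(n,ray(c,p,h)[0])
s=readout.get_state();print(s["position"],s["clock"])
E
```

```text
captop [ 0.5962 -0.2585  0.054 ]
capbot [ 0.5939 -0.2368  0.056 ]
base [ 0.5853 -0.1385  0.06  ]
carBR [ 0.6366 -0.2605  0.031 ]
carFR [ 0.5562 -0.271   0.031 ]
hinge [ 0.5253 -0.2468  0.035 ]
latchpin [ 0.5686 -0.3196  0.055 ]
pinRfront [ 0.6626 -0.1516  0.025 ]
[ 0.5947 -0.2412  0.1839] 13.025
```

Request:
{"op": "apply_moves", "data": {"plan": [[0,[-6,0,60],0],[0,[-6,0,120],0],[0,[-6,0,150],0],[0,[-6,0,153],0],[0.65,[-6,0,153],0],[0.65,[-6,0,153],0],[0.65,[-6,0,153],0],[0.65,[-6,0,153],0],[0.65,[-6,0,143],0],[0.65,[-6,0,133],0],[0.65,[-6,0,128],0]]}}

```text
clock: 14.4
position: [0.5946, -0.2482, 0.0553]
orientation: [[-0.102, 0.995, 0.0], [0.995, 0.102, -0.0], [-0.0, 0.0, -1.0]]
force: [-0.2, -0.8, -1.5]
width: 0.0327
```

Request:
{"op": "apply_moves", "data": {"plan": [[0.61,[0,0,0],0],[0.605,[0,0,0],0],[0.602,[0,0,0],0]]}}

```text
clock: 14.78
position: [0.5942, -0.2479, 0.0543]
orientation: [[-0.102, 0.995, -0.001], [0.995, 0.102, 0.001], [0.001, -0.001, -1.0]]
force: [-0.4, 0.1, -1.0]
width: 0.034
```

```bash
python3 - <<'E'
from h import *
c=cam("scene");save(c,"s14.png",(240,130,400,250),5)
s=readout.get_state();print(s["clock"],s["position"],s["force"],s["moment"],s["width"])
E
```

```text
14.825 [ 0.59424191 -0.24795008  0.05436226] [-0.53544034 -0.21847079 -0.72290904] [0.0437728  0.04619352 0.03468385] 0.03413231243368975
```

View pics/s14.png

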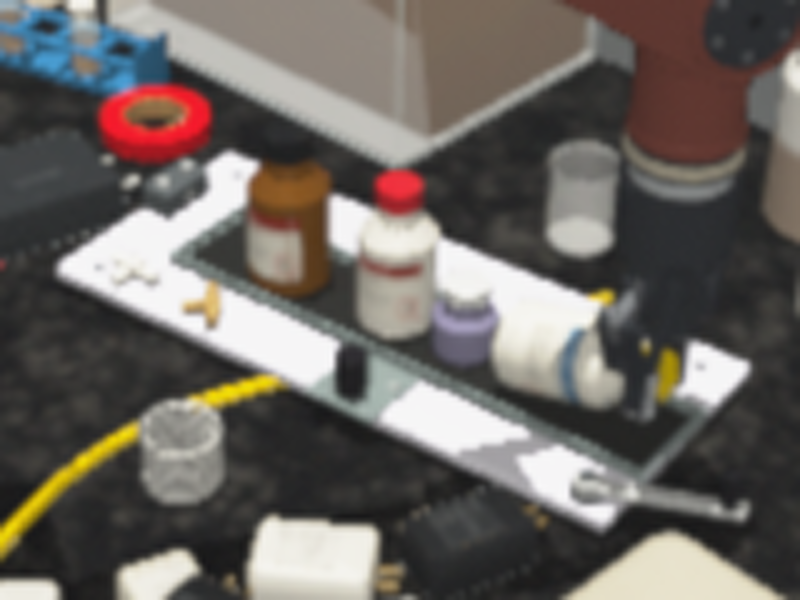

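Request:
{"op": "apply_moves", "data": {"plan": [[0.65,[0,0,0],0],[0.65,[0,0,-10],0],[0.65,[5,0,-20],0],[0.65,[5,0,-20],0],[0.61,[5,0,-20],0],[0.605,[5,0,-20],0],[0.602,[5,0,-20],0],[0.6,[5,0,-20],0]]}}

```text
clock: 15.82
position: [0.5938, -0.2431, 0.0745]
orientation: [[-0.102, 0.995, -0.001], [0.995, 0.102, 0.001], [0.001, -0.0, -1.0]]
force: [0.0, 0.3, -0.9]
width: 0.034
```

Request:
{"op": "apply_moves", "data": {"plan": [[0.63,[0,0,0],0],[0.63,[0,0,-10],0],[0.63,[12,0,-20],0],[0.63,[12,0,-20],0],[0.61,[12,0,-20],0],[0.603,[12,0,-20],0],[0.6,[12,0,-20],0],[0.598,[12,0,-20],0]]}}

```text
clock: 16.82
position: [0.5929, -0.2315, 0.0948]
orientation: [[-0.101, 0.995, 0.0], [0.995, 0.101, 0.0], [0.0, 0.0, -1.0]]
force: [-0.6, -0.2, -0.7]
width: 0.0344
```

```bash
python3 - <<'E'
from h import *
c=cam("scene");save(c,"s15.png",(240,130,400,250),5)
s=readout.get_state();print(s["clock"],s["position"],s["force"],s["moment"],s["width"])
E
```

```text
16.875 [ 0.59288186 -0.23146901  0.09477015] [-0.02486629  0.10033974 -1.43156155] [-0.01122203  0.05220609  0.01189522] 0.03444480212383114
```

View pics/s15.png

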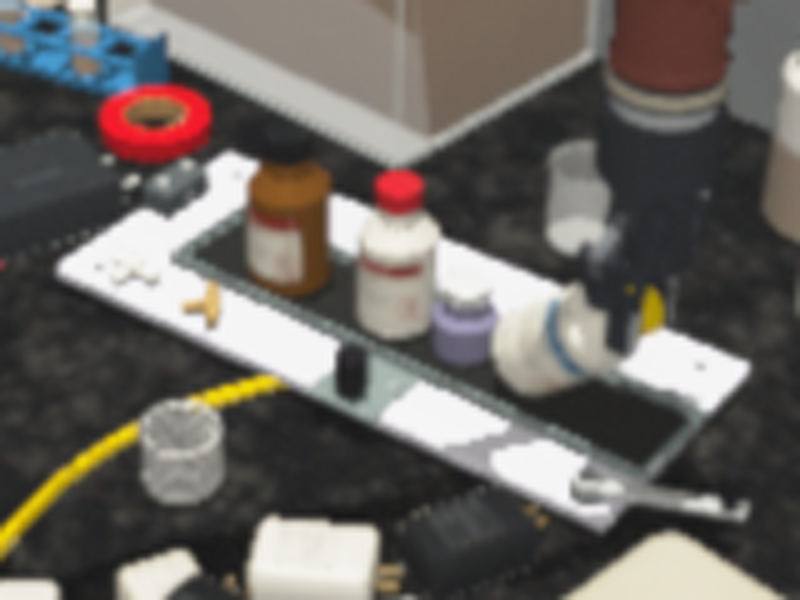

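Request:
{"op": "apply_moves", "data": {"plan": [[0.63,[0,0,0],0],[0.63,[-3,0,-10],0],[0.63,[-3,0,-18],0],[0.63,[-3,0,-18],0],[0.605,[-3,0,-18],0],[0.6,[-3,0,-18],0],[0.598,[-3,0,-18],0],[0.597,[-3,0,-18],0]]}}

```text
clock: 17.88
position: [0.5933, -0.2344, 0.1129]
orientation: [[-0.102, 0.995, 0.0], [0.995, 0.102, -0.0], [-0.0, 0.0, -1.0]]
force: [-0.3, 0.2, 0.3]
width: 0.0343
```

```bash
python3 - <<'E'
from h import *
c=cam("scene");save(c,"s16.png",(240,130,400,250),5)
c=cam("wrist");save(c,"w16.png")
s=readout.get_state();print(s["clock"],s["position"],s["force"],s["moment"],s["width"])
E
```

```text
17.975 [ 0.59332375 -0.23436389  0.11290827] [ 0.74322079 -0.80850684 -0.74078906] [-0.01648995  0.05186532 -0.02888555] 0.03426502420502997
```

View pics/s16.png

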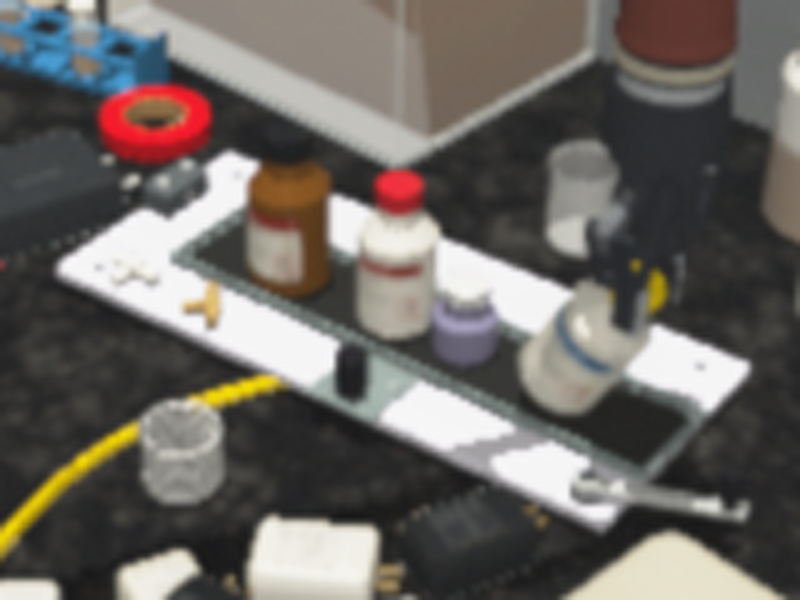

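View pics/w16.png

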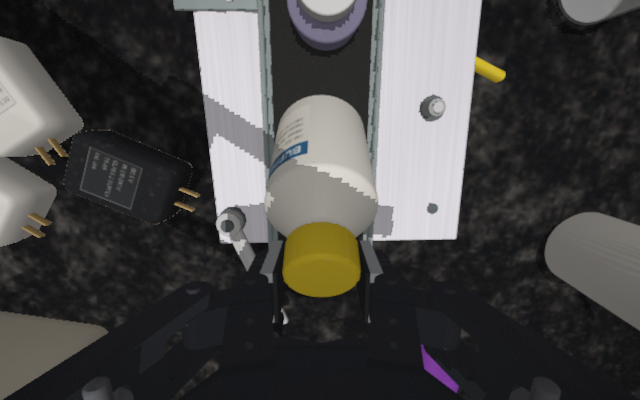

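Request:
{"op": "apply_moves", "data": {"plan": [[0.61,[2,0,-2],0],[0.605,[6,0,-3],0],[0.6,[12,0,-3],0],[0.597,[18,0,-3],0],[0.595,[20,0,-2],0]]}}

```text
clock: 18.6
position: [0.5913, -0.2138, 0.115]
orientation: [[-0.102, 0.995, 0.001], [0.995, 0.102, -0.0], [-0.0, 0.001, -1.0]]
force: [0.8, -0.2, -0.1]
width: 0.0344
```

```bash
python3 - <<'E'
from h import *
c=cam("scene");save(c,"s17.png",(240,130,400,250),5)
s=readout.get_state();print(s["clock"],s["position"],s["force"],s["moment"],s["width"])
E
```

```text
18.65 [ 0.59113252 -0.21371886  0.11474274] [-0.64063499  0.07963831 -0.65898885] [-0.0204099   0.00484815  0.027122  ] 0.034482729256924735
```

View pics/s17.png

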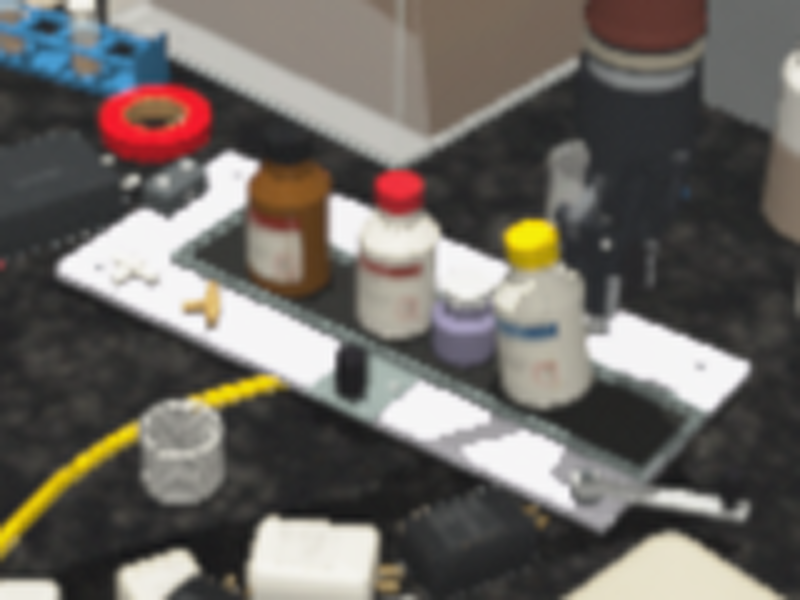

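Request:
{"op": "apply_moves", "data": {"plan": [[0.5,[0,0,0],0],[0.2,[0,0,0],0],[0,[0,0,-25],0],[0,[0,0,-80],0],[0,[50,-20,-130],0],[0,[105,-50,-180],0],[0.3,[105,-50,-180],0],[0.3,[105,-50,-180],0],[0.3,[105,-50,-180],0]]}}

```text
clock: 19.77
position: [0.5306, -0.1154, 0.2938]
orientation: [[-0.102, 0.995, -0.001], [0.995, 0.102, -0.0], [-0.0, -0.001, -1.0]]
force: [0.4, 0.0, -0.1]
width: 0.0599
```

```bash
python3 - <<'E'
from h import *
import pickle
s=readout.get_state();print(s["clock"],s["position"],s["orientation"][:2,1])
c=cam("wrist");save(c,"w18.png",(200,0,480,270),2.2);pickle.dump((c,),open("w18.pkl","wb"))
E
```

```text
19.775 [ 0.53055895 -0.11543909  0.29384072] [0.9948242  0.10160817]
```

View pics/w18.png

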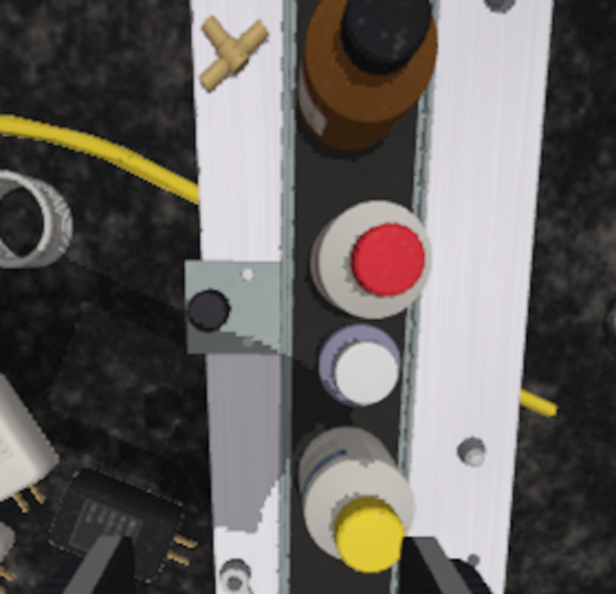

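```bash
python3 - <<'E'
from h import *
import pickle
np.set_printoptions(precision=4,suppress=True)
c,=pickle.load(open("w18.pkl","rb"))
z=lambda p:(np.array(p)+.5)/2.2-.5+[200,0]
for n,p,h in [("knobtop",(209,309),.058),("pinRfront",(461,455),.022),("hinge",(236,572),.035),("deckfront1",(196,130),.02),("deckfront2",(212,480),.02),("back1",(432,120),.031),("back2",(406,420),.031),("white cap",(369,535),.142),("brown cap",(388,28),.147),("deckback",(548,100),.02),("deckback2",(507,560),.02)]:print(n,ray(c,z(p),h)[0])
E
```

```text
knobtop [ 0.4934 -0.0734  0.058 ]
pinRfront [ 0.6607 -0.1519  0.022 ]
hinge [ 0.5227 -0.2431  0.035 ]
deckfront1 [0.475 0.024 0.02 ]
deckfront2 [ 0.501 -0.186  0.02 ]
back1 [0.6069 0.0405 0.031 ]
back2 [ 0.6194 -0.1307  0.031 ]
white cap [ 0.5843 -0.1655  0.142 ]
brown cap [0.5607 0.0453 0.147 ]
deckback [0.6732 0.0598 0.02  ]
deckback2 [ 0.7059 -0.2227  0.02  ]
```

Request:
{"op": "apply_moves", "data": {"plan": [[0.5,[46,-33,40],0],[0.5,[46,-33,90],0],[0.5,[46,-33,140],0],[0.5,[46,-33,140],0],[0.5,[46,-33,140],0]]}}

```text
clock: 20.45
position: [0.4942, -0.0734, 0.1555]
orientation: [[-0.101, 0.995, 0.001], [0.995, 0.101, -0.0], [-0.0, 0.001, -1.0]]
force: [0.0, -0.7, 0.3]
width: 0.0428
```

```bash
python3 - <<'E'
from h import *
np.set_printoptions(precision=4,suppress=True)
s=readout.get_state();print(s["clock"],s["position"],s["width"])
c=cam("wrist");save(c,"w19.png");print(proj(c,[.4934,-.0734,.058]))
E
```

```text
20.45 [ 0.4942 -0.0734  0.1555] 0.04282485449771563
[[320.3458 206.114 ]]
```

View pics/w19.png

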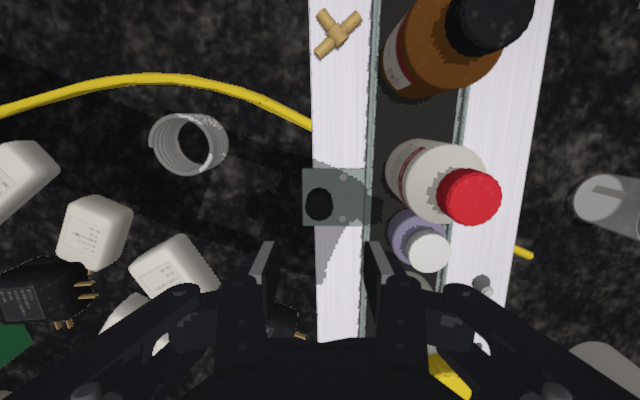

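Request:
{"op": "apply_moves", "data": {"plan": [[0.5,[0,0,50],0],[0.5,[0,0,95],0],[0.5,[0,0,120],0],[0.5,[0,0,128],0],[0.6,[0,0,128],0],[0.66,[0,0,128],0],[0.7,[0,0,128],0],[0.76,[0,0,128],0],[0.76,[0,0,128],0]]}}

```text
clock: 21.62
position: [0.4934, -0.073, 0.0281]
orientation: [[-0.102, 0.995, -0.0], [0.995, 0.102, -0.001], [-0.001, -0.0, -1.0]]
force: [-3.3, -0.0, 7.4]
width: 0.0223
```

```bash
python3 - <<'E'
from h import *
np.set_printoptions(precision=4,suppress=True)
s=readout.get_state();print(s["clock"],s["position"],s["width"],s["force"])
c=cam("wrist");save(c,"w20.png")
c=cam("scene");save(c,"s20.png",(240,130,400,250),5)
E
```

```text
21.625 [ 0.4934 -0.073   0.0281] 0.022306552669303925 [-3.2843 -0.0299  7.4441]
```

View pics/w20.png

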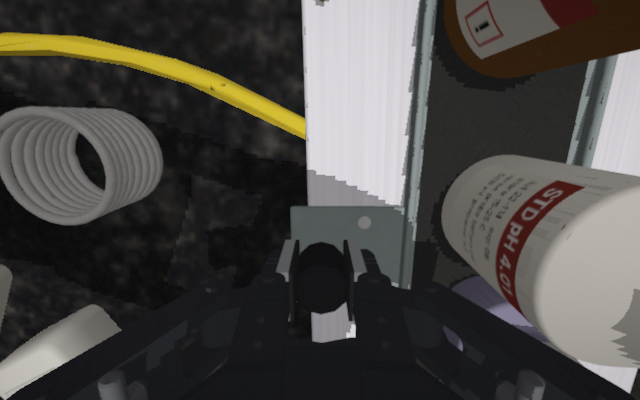

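View pics/s20.png

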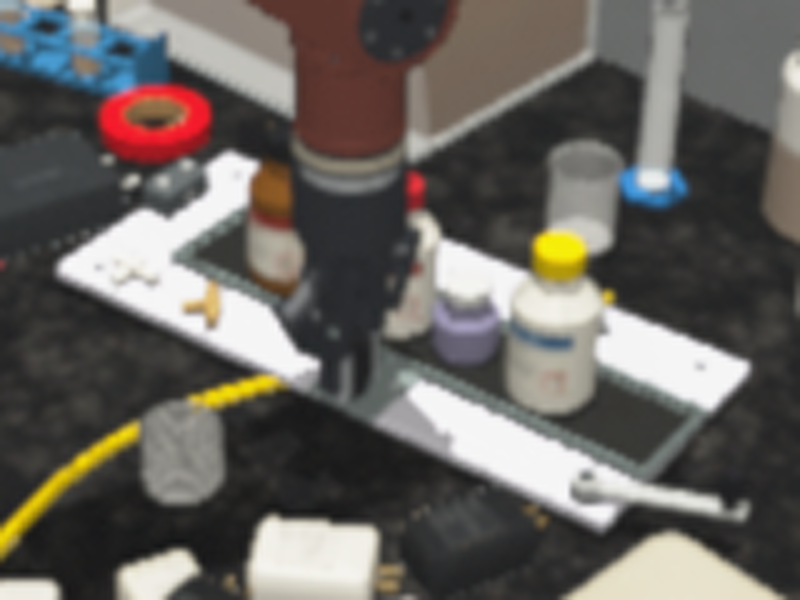

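Request:
{"op": "apply_moves", "data": {"plan": [[0.74,[0,1,-1],0],[0.73,[0,3,-2],0],[0.73,[0,6,-2],-0.005],[0.73,[0,9,-2],-0.01],[0.73,[0,12,-2],-0.016],[0.73,[0,15,-2],-0.016],[0.73,[0,18,-2],-0.016],[0.73,[0,21,-2],-0.016],[0.73,[0,23,-2],-0.016],[0.73,[0,24,-2],-0.016],[0.73,[0,24,-2],-0.016]]}}

```text
clock: 23.1
position: [0.5171, -0.0701, 0.0286]
orientation: [[-0.118, 0.993, 0.0], [0.993, 0.118, 0.0], [0.0, 0.0, -1.0]]
force: [-1.3, 0.4, -5.7]
width: 0.0228
```

```bash
python3 - <<'E'
from h import *
np.set_printoptions(precision=4,suppress=True)
s=readout.get_state();print(s["clock"],s["position"],s["width"],s["force"])
c=cam("top");save(c,"t21.png",(185,125,415,245),3.4)
c=cam("scene");save(c,"s21.png",(240,130,400,250),5)
E
```

```text
23.1 [ 0.5171 -0.0701  0.0286] 0.022848757301747256 [-1.3303  0.4364 -5.6579]
```

View pics/t21.png

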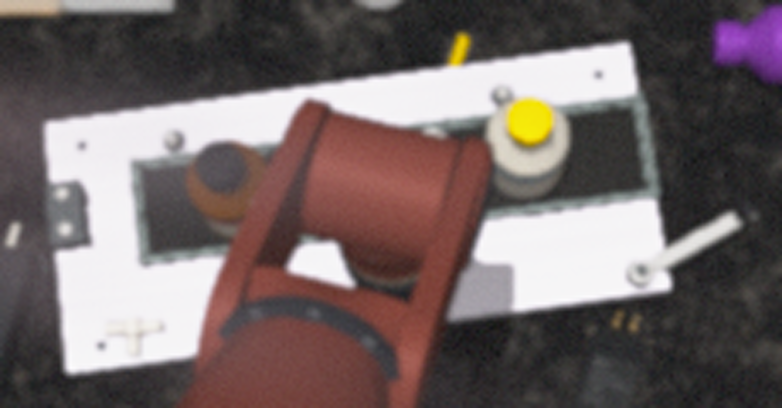

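View pics/s21.png

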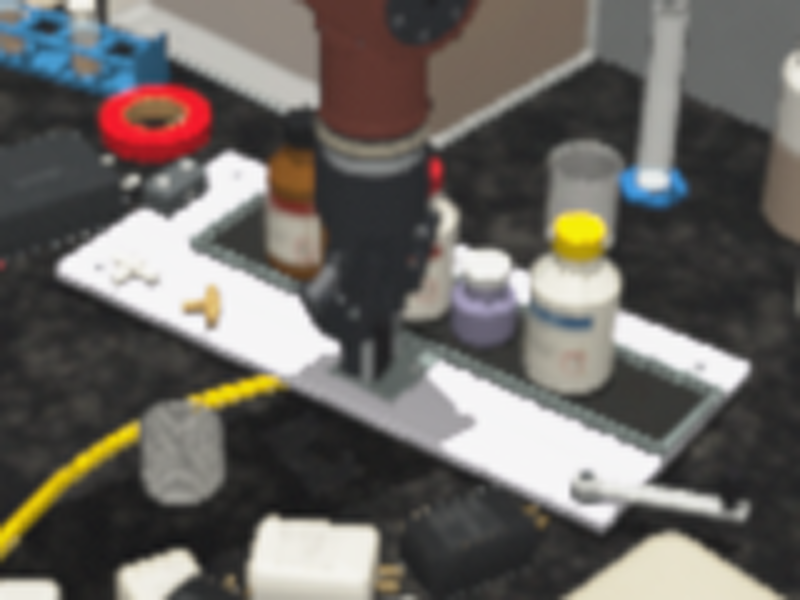

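Request:
{"op": "apply_moves", "data": {"plan": [[0.73,[0,1,1],0],[0.73,[0,2.5,1],0],[0.73,[0,4,1],0],[0.73,[0,5,1],0],[0.73,[0,6,1],0]]}}

```text
clock: 23.82
position: [0.522, -0.0699, 0.028]
orientation: [[-0.119, 0.993, -0.003], [0.993, 0.119, -0.001], [-0.0, -0.003, -1.0]]
force: [-8.2, -1.6, 3.4]
width: 0.0233
```

Request:
{"op": "apply_moves", "data": {"plan": [[0.73,[0,1,0],0],[0.73,[0,2,0],0],[0.73,[0,2,0],0]]}}

```text
clock: 24.2
position: [0.5227, -0.0701, 0.028]
orientation: [[-0.119, 0.993, -0.006], [0.993, 0.119, -0.001], [-0.001, -0.006, -1.0]]
force: [-10.4, -3.3, 7.8]
width: 0.023
```

Request:
{"op": "apply_moves", "data": {"plan": [[0.74,[1,-1,0],0],[0.74,[3,-1,0],0],[0.74,[6,-1,0],0],[0.74,[9,-1,0],0],[0.74,[12,-1,0],0],[0.74,[15,-1,0],0],[0.74,[18,-1,0],0],[0.74,[21,-1,0],0],[0.74,[24,-1,0],0],[0.74,[26,-1,0],0],[0.74,[27,-1,0],0],[0.74,[27,-1,0],0]]}}

```text
clock: 25.7
position: [0.5197, -0.045, 0.0281]
orientation: [[-0.12, 0.993, -0.003], [0.993, 0.12, -0.005], [-0.004, -0.003, -1.0]]
force: [-8.1, -7.9, 2.5]
width: 0.0225
```

```bash
python3 - <<'E'
from h import *
np.set_printoptions(precision=4,suppress=True)
s=readout.get_state();print(s["clock"],s["position"],s["width"],s["force"])
c=cam("top");save(c,"t22.png",(185,125,415,245),3.4)
c=cam("scene");save(c,"s22.png",(240,130,400,250),5)
E
```

```text
25.7 [ 0.5197 -0.045   0.0281] 0.022539034616215425 [-8.1473 -7.9181  2.5001]
```

View pics/t22.png

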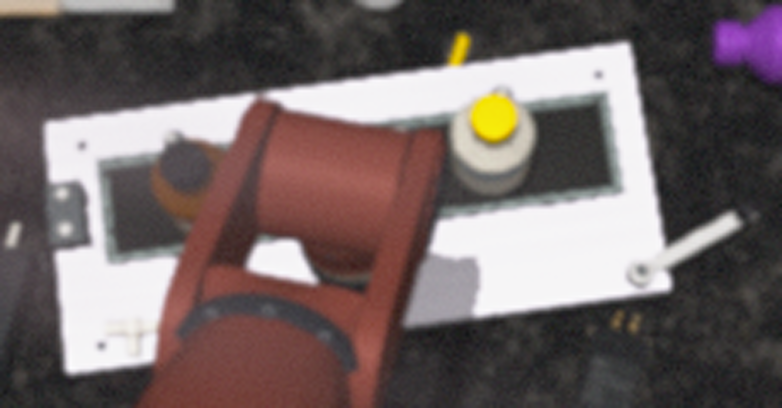

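View pics/s22.png

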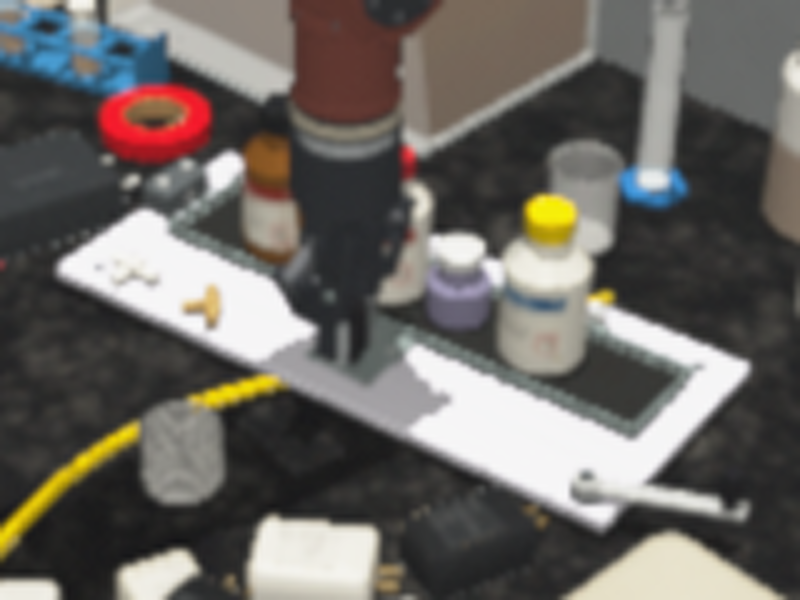

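Request:
{"op": "apply_moves", "data": {"plan": [[0.74,[1,-1,0],0],[0.74,[3,-1,0],0],[0.74,[5,-1,0],0],[0.74,[7,-1,0],0],[0.74,[7,-1,0],0]]}}

```text
clock: 26.42
position: [0.5188, -0.0375, 0.0281]
orientation: [[-0.119, 0.993, -0.001], [0.993, 0.119, -0.003], [-0.003, -0.001, -1.0]]
force: [-6.1, -5.5, 2.0]
width: 0.023
```

Request:
{"op": "apply_moves", "data": {"plan": [[0.74,[1,0,0],0],[0.74,[2,0,0],0],[0.74,[2,0,0],0]]}}

```text
clock: 26.8
position: [0.5185, -0.0357, 0.0281]
orientation: [[-0.119, 0.993, -0.001], [0.993, 0.119, -0.004], [-0.003, -0.001, -1.0]]
force: [-5.1, -6.0, 1.5]
width: 0.0231
```

```bash
python3 - <<'E'
from h import *
np.set_printoptions(precision=4,suppress=True)
s=readout.get_state();print(s["clock"],s["position"],s["width"],s["force"])
c=cam("top");save(c,"t23.png",(185,125,415,245),3.4)
E
```

```text
26.8 [ 0.5185 -0.0357  0.0281] 0.02313862572178959 [-5.1149 -5.9586  1.4571]
```

View pics/t23.png

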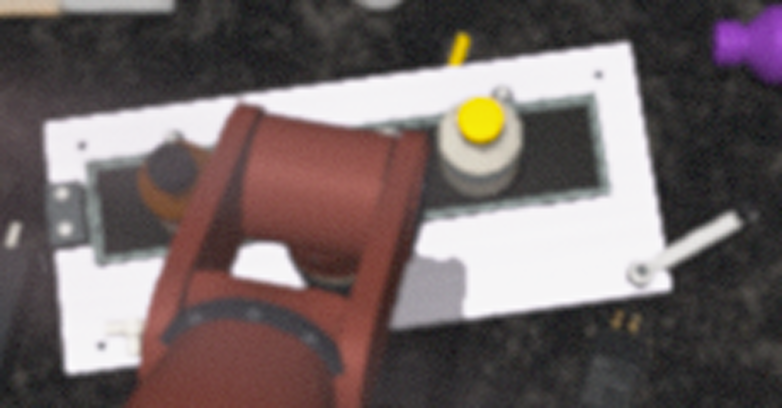

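Request:
{"op": "apply_moves", "data": {"plan": [[0.74,[1,0,0],0],[0.74,[2,0,0],0],[0.74,[2,0,0],0]]}}

```text
clock: 27.22
position: [0.5184, -0.0341, 0.0281]
orientation: [[-0.12, 0.993, -0.001], [0.993, 0.12, -0.005], [-0.004, -0.001, -1.0]]
force: [-5.7, -7.9, -0.0]
width: 0.0228
```

Request:
{"op": "apply_moves", "data": {"plan": [[0.74,[1,0,0],0],[0.74,[2,0,0],0],[0.74,[2,0,0],0]]}}

```text
clock: 27.6
position: [0.5184, -0.0341, 0.0281]
orientation: [[-0.121, 0.993, -0.0], [0.993, 0.121, -0.008], [-0.008, -0.001, -1.0]]
force: [-6.3, -14.4, -1.4]
width: 0.0226
```

Request:
{"op": "apply_moves", "data": {"plan": [[0.74,[1,0,0],0],[0.74,[2,0,0],0],[0.74,[2,0,0],0]]}}

```text
clock: 27.98
position: [0.5184, -0.0341, 0.0281]
orientation: [[-0.122, 0.993, 0.0], [0.992, 0.122, -0.012], [-0.012, -0.001, -1.0]]
force: [-6.3, -20.0, -2.7]
width: 0.023
```

Request:
{"op": "apply_moves", "data": {"plan": [[0.74,[-2,1,0],0],[0.74,[-4,2,0],0],[0.74,[-4,3,0],0],[0.74,[-4,3,0],0]]}}

```text
clock: 28.48
position: [0.5183, -0.0341, 0.028]
orientation: [[-0.12, 0.993, -0.008], [0.993, 0.12, -0.005], [-0.004, -0.009, -1.0]]
force: [-14.5, -10.2, 10.1]
width: 0.0228
```

Request:
{"op": "apply_moves", "data": {"plan": [[0.73,[-1,-1.5,0],0],[0.73,[-2,-3,0],0],[0.7,[-2,-3,0],0],[0.6,[-2,-3,0],0],[0.5,[-2,-3,0],0],[0.5,[-2,-3,0],0],[0.5,[-2,-3,-30],0],[0.5,[-2,-3,-80],0],[0.5,[-2,-20,-140],0],[0.5,[-30,-20,-200],0],[0.7,[-60,-20,-260],0],[0.7,[-60,-20,-260],0]]}}

```text
clock: 29.98
position: [0.5121, -0.0957, 0.2942]
orientation: [[-0.116, 0.993, 0.012], [0.993, 0.116, -0.004], [-0.006, 0.011, -1.0]]
force: [0.3, 0.4, -0.8]
width: 0.0257
```

```bash
python3 - <<'E'
from h import *
import pickle
s=readout.get_state();print(s["clock"],s["position"],s["orientation"])
c=cam("wrist");c=cam("wrist");save(c,"w24.png",(240,0,460,290),2);pickle.dump((c,),open("w24.pkl","wb"))
s=readout.get_state();print(s["clock"],s["position"],s["orientation"])
E
```

```text
29.975 [ 0.51207602 -0.09565742  0.29421758] [[-0.11596552  0.99318237  0.01186535]
 [ 0.99323782  0.11602202 -0.00418736]
 [-0.00553546  0.01129952 -0.99992084]]
30.075 [ 0.50965162 -0.09396891  0.28937255] [[-1.16691770e-01  9.93161144e-01  3.73812948e-03]
 [ 9.93167230e-01  1.16696035e-01 -9.43101562e-04]
 [-1.37287671e-03  3.60253551e-03 -9.99992568e-01]]
```

View pics/w24.png

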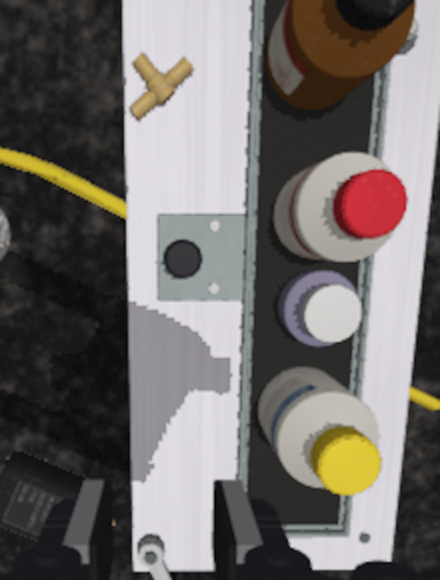

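Request:
{"op": "apply_moves", "data": {"plan": [[0.5,[-60,8,0],0],[0.5,[-120,15,10],0],[0.5,[-180,22,50],0],[0.5,[-231,28,90],0],[0.5,[-231,28,130],0],[0.5,[-231,28,130],0],[0.5,[-231,28,130],0]]}}

```text
clock: 30.95
position: [0.5636, -0.3182, 0.1572]
orientation: [[-0.119, 0.993, -0.001], [0.993, 0.119, 0.001], [0.001, -0.001, -1.0]]
force: [1.2, 0.2, 1.5]
width: 0.0428
```

```bash
python3 - <<'E'
from h import *
c=cam("wrist");c=cam("wrist");save(c,"w25.png")
s=readout.get_state();print(s["clock"],s["position"],s["orientation"])
import pickle;pickle.dump((c,),open("w25.pkl","wb"))
E
```

```text
31.05 [ 0.56503706 -0.3190884   0.16002847] [[-0.11903202  0.99288573  0.00305058]
 [ 0.99288782  0.11903818 -0.00192112]
 [-0.00227059  0.00280021 -0.9999935 ]]
```

View pics/w25.png

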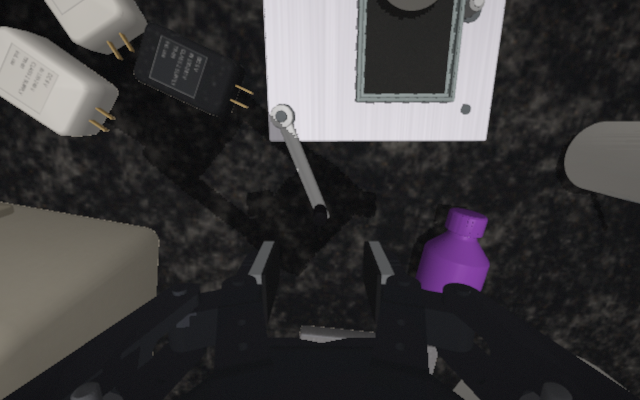

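```bash
python3 - <<'E'
from h import *
import pickle
np.set_printoptions(precision=4,suppress=True)
c,=pickle.load(open("w25.pkl","rb"))
for n,p,h in [("pintop",(321,208),.06),("pinmid",(320,212),.045),("hinge",(283,115),.036),("purple",(450,215),.04),("purpleL",(420,270),.05),("carBR",(453,97),.031),("carFR",(359,100),.031),("deckFR",(270,141),.02),("deckBR",(487,139),.02),("pinRbase",(470,8),.022)]:print(n,ray(c,p,h)[0])
E
```

```text
pintop [ 0.5646 -0.3207  0.06  ]
pinmid [ 0.5647 -0.3288  0.045 ]
hinge [ 0.5239 -0.2502  0.036 ]
purple [ 0.6827 -0.3191  0.04  ]
purpleL [ 0.6626 -0.3718  0.05  ]
carBR [ 0.6653 -0.2184  0.031 ]
carFR [ 0.5864 -0.2303  0.031 ]
deckFR [ 0.5121 -0.2743  0.02  ]
deckBR [ 0.7092 -0.2489  0.02  ]
pinRbase [ 0.6666 -0.1485  0.022 ]
```

Request:
{"op": "apply_moves", "data": {"plan": [[0.5,[-7,1,50],0],[0.5,[-7,1,95],0],[0.5,[-7,1,117],0],[0.5,[-7,1,117],0],[0.7,[-7,1,117],0],[0.8,[-7,1,117],0],[0.86,[-7,1,117],0],[0.88,[-7,1,117],0],[0.88,[-7,1,117],0]]}}

```text
clock: 32.17
position: [0.5668, -0.3273, 0.0431]
orientation: [[-0.118, 0.993, 0.003], [0.993, 0.118, -0.002], [-0.002, 0.002, -1.0]]
force: [-1.3, -0.9, 6.6]
width: 0.0112
```

```bash
python3 - <<'E'
from h import *
c=cam("wrist");save(c,"w26.png")
s=readout.get_state();print(s["clock"],s["position"],s["width"],s["force"])
E
```

```text
32.225 [ 0.56674892 -0.3272519   0.04307958] 0.010949952059179672 [-1.25674296  0.41994432  5.99140758]
```

View pics/w26.png

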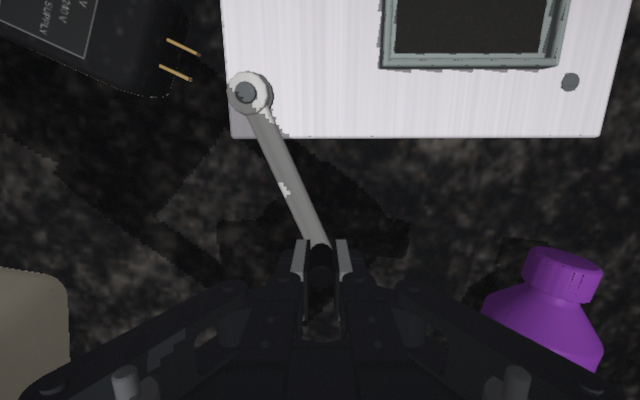

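Request:
{"op": "apply_moves", "data": {"plan": [[0.87,[3.9,8.1,-1],0],[0.87,[8.6,15.8,-1],0],[0.87,[14.1,23,-1],0],[0.87,[20.2,29.6,-1],0],[0.87,[27,35.5,-1],0],[0.87,[34.3,40.7,-1],0],[0.87,[42.1,45.2,-1],0],[0.87,[50.3,48.9,-1],0],[0.87,[58.8,51.7,-1],0],[0.87,[67.6,53.7,-1],0],[0.87,[74,54.5,-1],0],[0.87,[74,54.5,-1],0]]}}

```text
clock: 33.72
position: [0.6116, -0.2451, 0.0429]
orientation: [[-0.118, 0.993, 0.0], [0.993, 0.118, 0.001], [0.001, 0.001, -1.0]]
force: [-3.1, 0.8, 6.7]
width: 0.0114
```

```bash
python3 - <<'E'
from h import *
c=cam("wrist");save(c,"w27.png")
s=readout.get_state();print(s["clock"],s["position"],s["width"],s["force"])
E
```

```text
33.775 [ 0.61164836 -0.24515913  0.04295998] 0.011150304656259113 [-2.11504674  0.55055145  8.07198752]
```

View pics/w27.png

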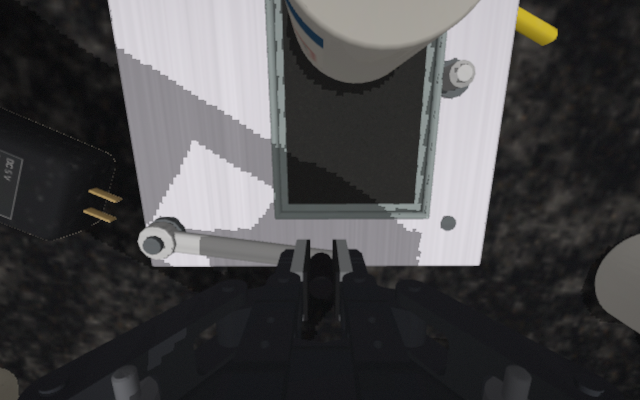

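Request:
{"op": "apply_moves", "data": {"plan": [[0.88,[3,0.2,0],0],[0.88,[6,0.3,0],0],[0.88,[9,0.4,0],0],[0.88,[9,0.4,0],0]]}}

```text
clock: 34.28
position: [0.6113, -0.2366, 0.0429]
orientation: [[-0.117, 0.993, 0.002], [0.993, 0.117, 0.001], [0.001, 0.002, -1.0]]
force: [-1.7, 1.2, 7.1]
width: 0.0111
```

Request:
{"op": "apply_moves", "data": {"plan": [[0.88,[1.5,0,0],0],[0.88,[3,0,0],0],[0.88,[3,0,0],0]]}}

```text
clock: 34.65
position: [0.6111, -0.2339, 0.0429]
orientation: [[-0.117, 0.993, 0.002], [0.993, 0.117, 0.0], [0.0, 0.002, -1.0]]
force: [-1.8, -1.5, 6.8]
width: 0.011
```

```bash
python3 - <<'E'
from h import *
c=cam("wrist");save(c,"w28.png")
s=readout.get_state();print(s["clock"],s["position"],s["width"],s["force"])
E
```

```text
34.7 [ 0.6111044  -0.23388113  0.04294693] 0.011238426534953235 [-1.21015371e+00 -1.56035972e-03  6.14701602e+00]
```

View pics/w28.png

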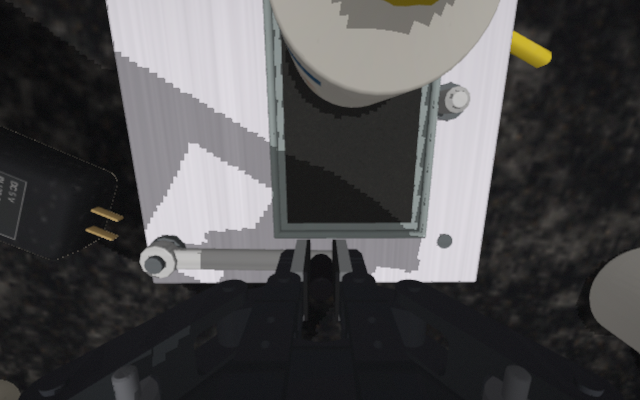

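Request:
{"op": "apply_moves", "data": {"plan": [[0.88,[1,0,0],0],[0.88,[2,0,0],0],[0.88,[3,0,0],0],[0.88,[3,0,0],0]]}}

```text
clock: 35.2
position: [0.6109, -0.232, 0.0429]
orientation: [[-0.118, 0.993, 0.002], [0.993, 0.118, -0.002], [-0.002, 0.002, -1.0]]
force: [-1.0, -3.6, 5.9]
width: 0.0113
```

Request:
{"op": "apply_moves", "data": {"plan": [[0.88,[1,0,0],0],[0.88,[2,0,0],0],[0.88,[3,0,0],0],[0.88,[3,0,0],0]]}}

```text
clock: 35.7
position: [0.6109, -0.2318, 0.043]
orientation: [[-0.118, 0.993, 0.004], [0.993, 0.118, -0.007], [-0.007, 0.003, -1.0]]
force: [-1.1, -9.5, 3.7]
width: 0.0109
```

```bash
python3 - <<'E'
from h import *
c=cam("wrist");save(c,"w29.png")
s=readout.get_state();print(s["clock"],s["position"],s["width"],s["force"])
E
```

```text
35.75 [ 0.61084274 -0.23180974  0.04297428] 0.010707544147139907 [-0.16892859 -9.42862296  3.67131769]
```

View pics/w29.png

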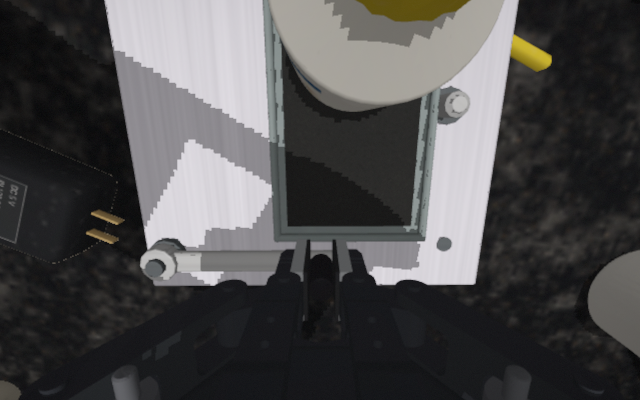

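Request:
{"op": "apply_moves", "data": {"plan": [[0.88,[-2,0,0],0],[0.88,[-3.5,0,0],0],[0.84,[-3.5,0,0],0],[0.7,[-3.5,0,0],0],[0.6,[-3.5,0,0],0],[0.6,[-3.5,0,-20],0],[0.6,[-3.5,0,-60],0],[0.6,[-3.5,0,-120],0],[0.6,[0,-40,-180],0],[0.6,[60,-60,-240],0],[0.6,[110,-60,-260],0],[0.6,[110,-60,-260],0]]}}

```text
clock: 37.25
position: [0.5372, -0.1245, 0.3066]
orientation: [[-0.12, 0.993, 0.007], [0.993, 0.12, -0.002], [-0.003, 0.007, -1.0]]
force: [-0.4, -0.4, -0.4]
width: 0.034
```

Request:
{"op": "apply_moves", "data": {"plan": [[0.6,[0,0,0],0],[0.6,[0,0,0],0]]}}

```text
clock: 37.5
position: [0.5363, -0.127, 0.3003]
orientation: [[-0.117, 0.993, -0.002], [0.993, 0.117, -0.0], [0.0, -0.002, -1.0]]
force: [0.1, -0.6, -0.1]
width: 0.0342
```

```bash
python3 - <<'E'
from h import *
import pickle
c=cam("wrist");save(c,"w30.png",(230,0,450,330),1.8);pickle.dump((c,),open("w30.pkl","wb"))
s=readout.get_state();print(s["clock"],s["position"],s["orientation"])
c=cam("scene");save(c,"s30.png",(240,130,400,250),5)
E
```

```text
37.55 [ 0.53613682 -0.12707634  0.29982392] [[-1.16743031e-01  9.93157827e-01 -2.93173930e-03]
 [ 9.93161810e-01  1.16744938e-01  4.87531539e-04]
 [ 8.26461488e-04 -2.85477560e-03 -9.99995584e-01]]
```

View pics/w30.png

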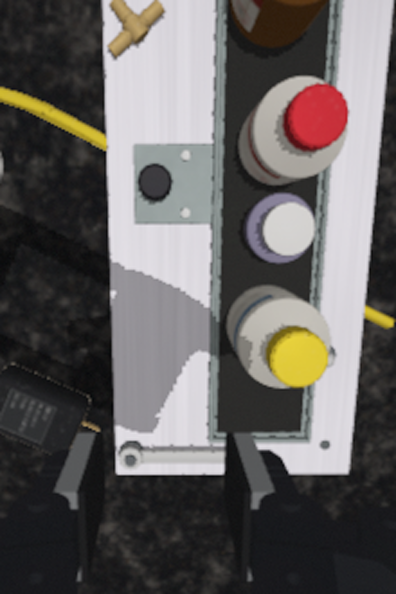

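View pics/s30.png

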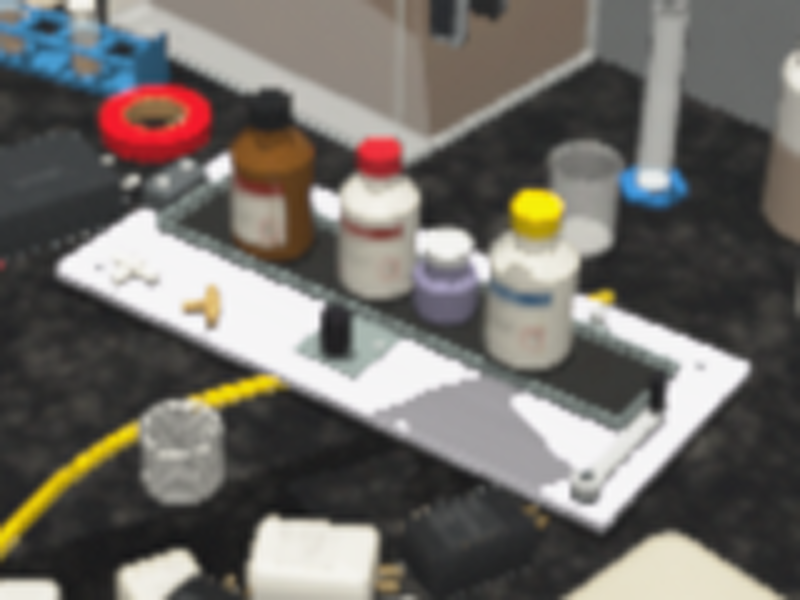

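Request:
{"op": "apply_moves", "data": {"plan": [[0.6,[60,0,0],0],[0.6,[120,0,0],0],[0.6,[170,-10,20],0],[0.6,[220,-30,40],0],[0.6,[240,-40,60],0],[0.6,[240,-40,60],0],[0.6,[240,-40,60],0]]}}

```text
clock: 38.48
position: [0.4696, 0.1064, 0.2417]
orientation: [[-0.117, 0.993, 0.0], [0.993, 0.117, -0.001], [-0.001, 0.0, -1.0]]
force: [1.5, 0.3, 0.4]
width: 0.0342
```

```bash
python3 - <<'E'
from h import *
c=cam("wrist");c=cam("wrist");save(c,"w31.png",(200,60,500,290),2.6)
np.set_printoptions(precision=4,suppress=True)
s=readout.get_state();print(s["clock"],s["position"])
t=cam("top");save(t,"t31.png",(185,125,415,245),3.4)
E
```

```text
38.575 [0.4701 0.1063 0.2426]
```

View pics/w31.png

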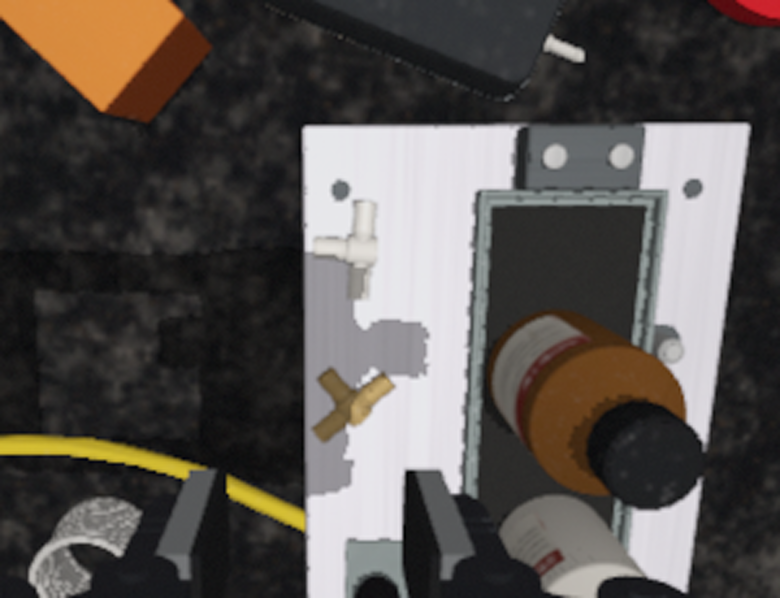

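View pics/t31.png

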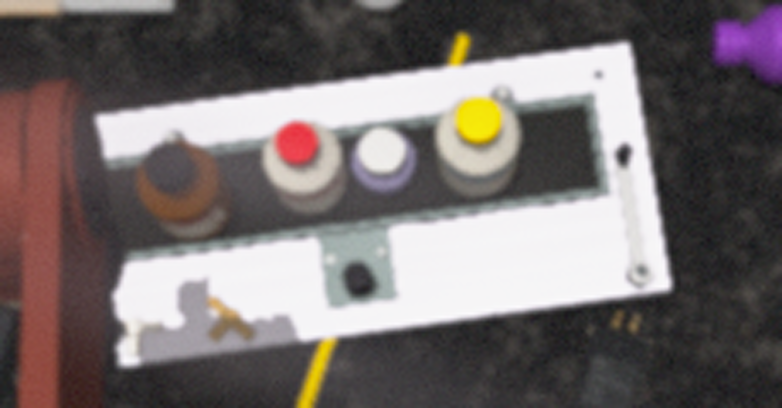

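```bash
python3 - <<'E'
from h import *
import pickle
np.set_printoptions(precision=4,suppress=True)
t=cam("top")
z=lambda p:(np.array(p)+.5)/3.4-.5+[185,125]
o=np.array([.5849,-.0297,0]);th=.118
E=np.array([[np.cos(th),np.sin(th),0],[-np.sin(th),np.cos(th),0],[0,0,1]])
def pr(c,L,z):
    for n,p,h in L:
        w=ray(c,z(p),h)[0];print(n,w,"deck mm",E@(w-o)*1000)
pr(t,[("cBR",(593,95),.031),("cFR",(606,190),.031),("hinge",(640,272),.035),("lpin",(624,152),.060),("knob",(359,279),.058),("dFR",(672,292),.02),("dBR",(630,42),.02)],z)
c,=pickle.load(open("w30.pkl","rb"));print("wrist")
pr(c,[("cBR",(305,437),.031),("cFR",(212,438),.031),("hinge",(130,459),.035),("arm end",(222,459),.035),("knob",(155,181),.058),("dFR",(117,474),.02),("dBR",(348,474),.02)],lambda p:(np.array(p)+.5)/1.8-.5+[230,0])
save(t,"t32.png",(330,140,390,220),9)
E
```

```text
cBR [ 0.6618 -0.2223  0.031 ] deck mm [  53.6681 -200.3089   31.    ]
cFR [ 0.5852 -0.2295  0.031 ] deck mm [ -23.1804 -198.4867   31.    ]
hinge [ 0.5196 -0.2526  0.035 ] deck mm [ -91.1166 -213.6203   35.    ]
lpin [ 0.6075 -0.2415  0.06  ] deck mm [  -2.5257 -212.9703   60.    ]
knob [ 0.5142 -0.0401  0.058 ] deck mm [-71.4505  -2.0168  58.    ]
dFR [ 0.5063 -0.2782  0.02  ] deck mm [-107.3459 -237.5276   20.    ]
dBR [ 0.7083 -0.2542  0.02  ] deck mm [  96.1495 -237.5143   20.    ]
wrist
cBR [ 0.6617 -0.2165  0.031 ] deck mm [  54.3114 -194.5304   31.    ]
cFR [ 0.5865 -0.2263  0.031 ] deck mm [ -21.534  -195.4001   31.    ]
hinge [ 0.5219 -0.2508  0.035 ] deck mm [ -88.5453 -212.1829   35.    ]
arm end [ 0.5967 -0.242   0.035 ] deck mm [ -13.3157 -212.1841   35.    ]
knob [ 0.5186 -0.0359  0.058 ] deck mm [-66.561    1.6847  58.    ]
dFR [ 0.5121 -0.273   0.02  ] deck mm [-100.9608 -233.0681   20.    ]
dBR [ 0.708  -0.2498  0.02  ] deck mm [  96.374  -233.0595   20.    ]
```

View pics/t32.png

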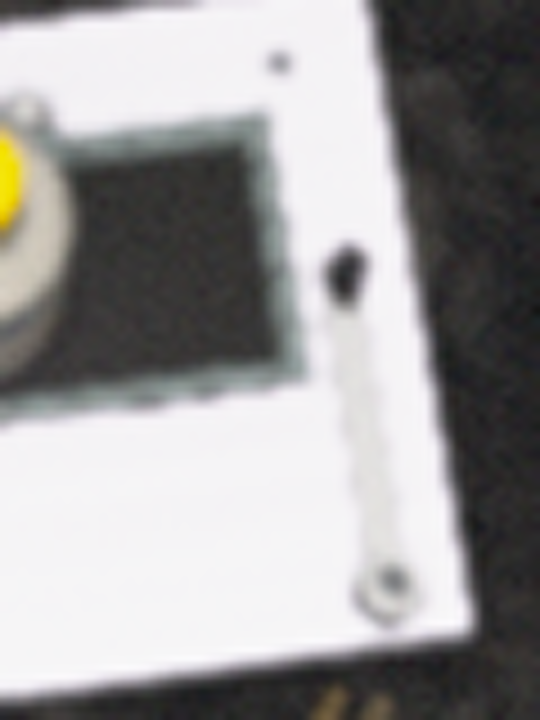

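```bash
python3 - <<'E'
from workcell import robot
print(robot.sign_off())
E
```

```text
the job is handed in; nothing more can be done
None
```

The job is handed in at about 39 s of the 67 s allowed: both fallen bottles stand in the lane, the carrier is docked and the latch is closed.

- **Bottles:** I gripped each fallen bottle by its cap and lifted it in small steps, easing the grip so it swung down until it stood. In the last scene, top and wrist pictures, both bottles and the standing bottle and jar were all upright.
- **Carrier:** I gripped the knob and pushed the carrier back, then left. It did not move at about 14 N toward the pins or 20 N toward the end stop. In the last wrist picture, measured from the latch pivot, the knob was where docking puts it, within about 1 mm. The left end showed touching the stop.
- **Latch:** I swung it by its pin until it stopped moving at about 9 N. In both the top and wrist views the arm is parallel to the deck's side within about 1 mm.
- **Other things:** The two tees, the carton, the coil and the purple bottle looked undisturbed; I compared them by eye only.
- **Disagreements:**
  - The top and wrist cameras differed by 4 to 6 mm in absolute position.
  - From the pivot, the carrier's right end measured 13 to 17 mm, where docking gives 12 mm. I put this down to camera calibration and the pixel reading, because the knob position and the push forces agreed with a docked carrier.

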